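Weigh out cabinet knobs and stow the spare hardware in the tray

TASK

Pull the blue tray out of the drawer unit and weigh out a set of chrome knobs: drop knobs from the board into the scale's pan, adding to any already there, until the red pointer rests inside the green band. Put every knob left over and both chrome bar handles into the tray and push it fully shut. Leave the mallet, clamp, corner protector, screwdriver and glue where they are.

Things in the scene. Friction and masses are not known exactly. Their poses are not given: they have to be found in the camera images.
- knob1: square chrome cabinet knob, 75 to 125 g: a 32 x 32 x 12 mm head on a 20 mm thick round foot, 28 mm tall in all. Origin at the centre of the foot's underside, z towards the head (head spans z = 16 to 28 mm), x and y square to the head's flat sides; knobs start head up. Starts on the board; may be absent
- knob2: square chrome cabinet knob, 75 to 125 g: a 32 x 32 x 12 mm head on a 20 mm thick round foot, 28 mm tall in all. Origin at the centre of the foot's underside, z towards the head (head spans z = 16 to 28 mm), x and y square to the head's flat sides; knobs start head up. Starts on the board; may be absent
- knob3: square chrome cabinet knob, 75 to 125 g: a 32 x 32 x 12 mm head on a 20 mm thick round foot, 28 mm tall in all. Origin at the centre of the foot's underside, z towards the head (head spans z = 16 to 28 mm), x and y square to the head's flat sides; knobs start head up. Starts on the board; may be absent
- knob4: square chrome cabinet knob, 75 to 125 g: a 32 x 32 x 12 mm head on a 20 mm thick round foot, 28 mm tall in all. Origin at the centre of the foot's underside, z towards the head (head spans z = 16 to 28 mm), x and y square to the head's flat sides; knobs start head up. Starts on the board; may be absent
- knob5: square chrome cabinet knob, 75 to 125 g: a 32 x 32 x 12 mm head on a 20 mm thick round foot, 28 mm tall in all. Origin at the centre of the foot's underside, z towards the head (head spans z = 16 to 28 mm), x and y square to the head's flat sides; knobs start head up. Starts on the board; may be absent
- knob6: square chrome cabinet knob, 75 to 125 g: a 32 x 32 x 12 mm head on a 20 mm thick round foot, 28 mm tall in all. Origin at the centre of the foot's underside, z towards the head (head spans z = 16 to 28 mm), x and y square to the head's flat sides; knobs start head up. Starts on the board; may be absent
- knob7: square chrome cabinet knob, 75 to 125 g: a 32 x 32 x 12 mm head on a 20 mm thick round foot, 28 mm tall in all. Origin at the centre of the foot's underside, z towards the head (head spans z = 16 to 28 mm), x and y square to the head's flat sides; knobs start head up. If present, starts already in the scale pan; otherwise absent
- handle1: chrome bar handle, 120 g: a 128 mm long bar of 12 x 12 mm section on two 20 mm tall feet (52 mm either side of the middle). x along the bar, origin midway between the feet at their underside, bar's axis at z = 26 mm; starts lying feet down on the board
- handle2: chrome bar handle, 120 g: a 128 mm long bar of 12 x 12 mm section on two 20 mm tall feet (52 mm either side of the middle). x along the bar, origin midway between the feet at their underside, bar's axis at z = 26 mm; starts lying feet down on the board
- unit_front (a point): middle of the top front edge of the low wooden drawer unit, 105 mm above the board; axes as the unit's: its front looks along -x, and there the blue tray pulls out. The unit stands fixed on the board and spans 240 mm from here along +x, 270 mm wide (y), 105 mm tall
- tray (a joint): how far the blue plastic tray is pulled out, m: 0 fully shut, 0.17 at its stop; starts within 0.035 of shut; slides along the unit's -x with light friction (about 1.5 N) and stays where it is left
- tray_in (a point): centre of the tray's inner floor, 17 mm above the board; moves with the tray; axes as the unit's. Inside 200 (x) x 226 (y) mm, walls 65 mm tall above this floor; the front panel, 105 to 113 mm to -x of this point, rises 76 mm above it. With the tray shut this point is 113 mm along +x from the unit's front. Only what is pulled out can be reached from above
- tray_handle (a point): middle of the tray's chrome pull, a 10 mm round bar 100 mm long along the unit's y, 45 mm in front of the tray's front panel, 85 mm above the board; free space all round and above
- scale: white sprung scale standing fixed on the board, origin at the centre of its underside. On its +x side, 104 mm from the centre, stands a white gauge plate 145 mm tall with a green band and black ticks every 5 mm; the red pointer on the pan moves down along it
- pan_in (a point): centre of the inner floor of the scale's square steel pan, 104 mm above the board when empty; axes as the scale's. Inside 144 x 144 mm, walls 44 mm tall above this floor. It sinks with its load
- pan (a joint): how far the pan and its red pointer have sunk, m: 0 empty, stop at 0.045. The pointer is within the green band from 0.022 to 0.038. The spring is 120 N/m, so each knob lowers it 6 to 10 mm (0.006 to 0.0102); it settles in under a second
- mallet: wooden mallet, 305 mm long, head 60 mm tall, origin near the end of its handle, head along +x, to be left alone
- clamp: red spring clamp, 160 mm long, to be left alone
- protector: matte grey plastic corner protector, 55 mm, to be left alone
- driver: screwdriver, to be left alone
- glue: white glue bottle, 130 mm tall, to be left alone

How it is judged:
By the outcome, as a careful person would: the job done as asked, in the order asked, and still so for the second after the job is handed in, with the robot touching nothing.
Of knob1, knob2, knob3, knob4, knob5, knob6, knob7 only 5 to 7 are there at a start; the rules pass over those that are not, and their reading is None.
At some moment in a run one of knob1, knob2, knob3, knob4, knob5, knob6, handle1, handle2 may be knocked a few centimetres aside while the robot is not near it.
Once in a run the grip may slacken for a moment while it holds something.
It also fails if it takes over 208 s, if anything falls off the work surface, if the arm or the gripper's body presses on something with over 40 N, if the wrist force passes 120 N, or if a joint passes its speed limit or range.

ROBOT

A 6-joint arm with a two-finger parallel gripper is mounted at the origin on the work surface. World frame = base frame: x ahead of the robot, y to its left, z up, the work surface at z = 0. Lengths are in m, angles in degrees, forces in N, time in s.
With the tool pointing down it reaches from about 0.35 to 0.875 m from the base axis. Payload 4.2 kg.
Tool frame: the origin (TCP) lies at the very end of the fingers, on their centre line; the grasp point (between the pads) lies 19 mm behind it; z points along the fingers, y is the line along which they close (so a half turn about z gives the same grasp; the last joint's range is limited). The gripper opens to 87 mm and grips with 3 to 60 N. Pads are 19 mm wide; open, the fingers measure 117 mm over their backs; the gripper's body (75 mm by 190 mm) begins 51 mm behind the grasp point.
Start: joints at [83.342, 22.042, 0.453, 0, -68.411, -14.817], TCP at [0.229, 0.582, 0.223] pointing down, gripper open.
Joint ranges: [-179.83, 179.83], [-69.29, 118.12], [-61.27, 80.66], [-181.25, 117.63], [-171.15, -9.14], [-177.46, 177.46]. Speed limits (degrees/s): [159.86, 159.86, 180, 180, 180, 180].

INTERFACE

Orientations are given as a 3x3 rotation matrix whose columns are the frame's x, y, z axes.
In Python, from station import r gives the robot as it stands.
- The arm moves only by the tool jog_arm, never from a script. Its argument "plan" is text: rows parted by semicolons, each of 7 numbers parted by spaces: the shift along the tool's x, y, z normalised to -1 to 1, where 1 is 0.025 m, then the turn, a rotation vector about the tool's x, y, z normalised to -1 to 1, where 1 is 8 degrees, then the closure, from -1 (fully open) to 1 (shut). A call has exactly 10 rows; each row shifts and turns the commanded pose from where the row before left it, along the tool's axes as they then stand; what a row does not reach is not made up. A row lasts 1/10 s, in which the tool goes at most 50 mm and 8.59 degrees, less where a joint would pass 70% of its speed; a pose out of reach is approached as far as the arm can. A call with a number of a shift or a turn outside -1 to 1 is refused whole. A call with a gripper value outside its range is refused whole. The fingers move at their own pace and stop on an object; the grip force is fixed at half the most. Time passes only in rows, so rows that do not move let the fingers close, or fill a call up. It gives the time, the measured TCP pose, the force, the opening and the grip force at its end, in the units of the state.
- r.sense(): the state, without advancing time (a new reading comes with each control period).
- r.capture(name): name is "scene" or "top"; returns (picture, depth): 480x640x3 uint8, red, green, blue; 480x640 float32, m along the optical axis (not along the pixel's ray), 0 where there is no reading.
- r.get_calibration(name): a dict with "mtx" (3x3 intrinsics, pixels), "distortion" ([k1, k2, p1, p2, k3] as OpenCV has them; the pictures are not rectified), "extrinsics" (4x4, takes a point from camera to world coordinates). Camera axes: x right, y up, looking along -z (the intrinsics and any distortion apply to the point x, -y, -z); pixel columns grow to the right and rows downward; lengths in m; the calibration is good to about 2 mm. A picture is of the moment at which its call begins. get_calibration takes no time and is no camera call.
- r.finish_job(): hands the job in; it is judged then, once.
The state is a dict: "time_s": time; "joints": joint angles; "joint_velocities": joint speeds; "effort": joint torques, N m; "tcp_pos": TCP position; "ee_rot": TCP orientation; "wrist_force": force on the tool from outside, world axes, zero at the start; "moment": the same for the moment, N m; "gripper_width": opening from 0.0 (shut) to 1.0 (fully open); "gripper_force": force on a finger pad.
Only numpy, scipy, OpenCV 4.12 (cv2) and the standard library are available. Lean on these libraries where they do the work, as an engineer would, in place of code of your own. Each camera call takes 0.05 s, during which the arm holds its last target. There are 200 camera calls.

## Working session

There is one attempt and no reset: what is moved stays moved. The work goes in short steps, Python scripts to look and compute and a tool call to move; the robot and the scene stay as the last step left them, time stands still between calls to the robot, and variables do not carry over. Pictures are saved under pics/ and viewed, at most 14 in all, crops included, and the job is handed in when it is done.

Besides the shell and the picture viewer there is one more tool, called after ">>>" in YAML: its name, and indented under it one key for each argument. jog_arm: Moves the arm, as the interface text tells. Scaled input: -1 to 1 covers 0.025 m each way for a shift and 8 degrees each way for a turn. Its arguments: {"type":"object","properties":{"plan":{"type":"string"}},"required":["plan"]}

```bash
ls; mkdir -p pics; cat > h.py <<'E'
from station import r
import numpy as np, cv2
def cal(n):
    c=r.get_calibration(n); return np.array(c["mtx"]),np.array(c["distortion"]),np.array(c["extrinsics"])
def ray(n,uv):
    K,D,T=cal(n); p=cv2.undistortPoints(np.array(uv,float).reshape(-1,1,2),K,D).reshape(-1,2)
    d=np.c_[p[:,0],-p[:,1],-np.ones(len(p))]@T[:3,:3].T
    return T[:3,3],d
def onz(n,uv,z):
    o,d=ray(n,uv); return o+d*((z-o[2])/d[:,2])[:,None]
def cloud(n,dep):
    v,u=np.mgrid[0:480,0:640]; o,d=ray(n,np.c_[u.ravel(),v.ravel()])
    return (o+d*dep.ravel()[:,None]).reshape(480,640,3)
def proj(n,P):
    K,D,T=cal(n); q=(np.atleast_2d(P)-T[:3,3])@T[:3,:3]; q=q*[1,-1,-1]
    return cv2.projectPoints(q,np.zeros(3),np.zeros(3),K,D)[0].reshape(-1,2)
def snap(n,name):
    a,d=r.capture(n); cv2.imwrite(f"pics/{name}.png",a[:,:,::-1]); np.save(f"pics/{name}.npy",d); return a,d
E
python3 - <<'E'
from h import *
for n in("scene","top"):
    snap(n,n+"0"); print(n,cal(n))
s=r.sense(); print(s)
E
```

```text
pics
scene (array([[489.20551142,   0.        , 326.13048378],
       [  0.        , 489.20551142, 239.72012401],
       [  0.        ,   0.        ,   1.        ]]), array([0.01069715, 0.        , 0.        , 0.        , 0.        ]), array([[ 0.6968188 , -0.43207228,  0.57250075,  1.3388514 ],
       [ 0.71688631,  0.39423705, -0.57502275, -0.76055902],
       [ 0.02275039,  0.81110461,  0.58445849,  0.9262079 ],
       [ 0.        ,  0.        ,  0.        ,  1.        ]]))
top (array([[450.90638766,   0.        , 323.57269512],
       [  0.        , 450.90638766, 238.80987408],
       [  0.        ,   0.        ,   1.        ]]), array([-0.10734537,  0.        ,  0.        ,  0.        ,  0.        ]), array([[ 0.02657244,  0.99585212, -0.08701994,  0.44764563],
       [-0.99939979,  0.02840042,  0.019836  ,  0.06067875],
       [ 0.02222512,  0.08644062,  0.99600907,  1.14207942],
       [ 0.        ,  0.        ,  0.        ,  1.        ]]))
{'time_s': 0.1, 'joints': array([ 8.33432572e+01,  2.20863841e+01,  3.84239286e-01, -2.46772465e-02,
       -6.84123919e+01, -1.48151314e+01]), 'joint_velocities': array([ 0.03008982, -0.08473911,  0.10984461,  0.02163943, -0.00481369,
        0.01673554]), 'effort': array([-1.35676732e-03, -3.91687918e+01,  1.87934858e+01,  4.23193485e+00,
        1.35010728e-02, -6.73016621e-05]), 'tcp_pos': array([0.22857861, 0.58108932, 0.22154735]), 'ee_rot': array([[ 9.30539243e-01, -3.66191646e-01, -6.29515391e-04],
       [-3.66192166e-01, -9.30537231e-01, -1.93910902e-03],
       [ 1.24298016e-04,  2.03494064e-03, -9.99997922e-01]]), 'wrist_force': array([0.52988786, 0.02990383, 0.3611638 ]), 'moment': array([-0.01091082,  0.0427034 ,  0.01380029]), 'gripper_force': 0.0, 'gripper_width': 0.9998877795799171}
```

View pics/top0.png

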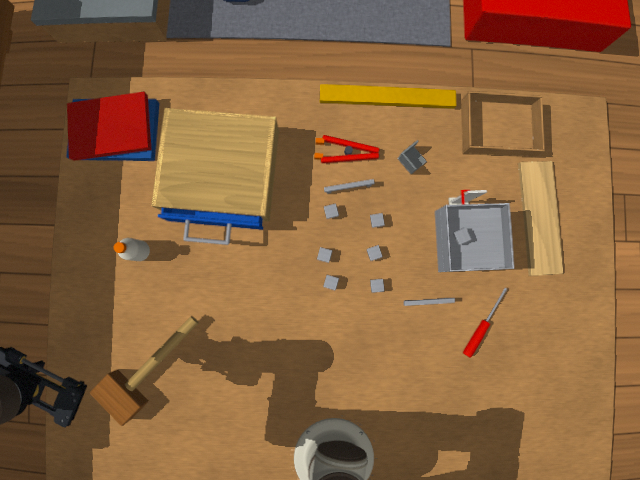

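View pics/scene0.png

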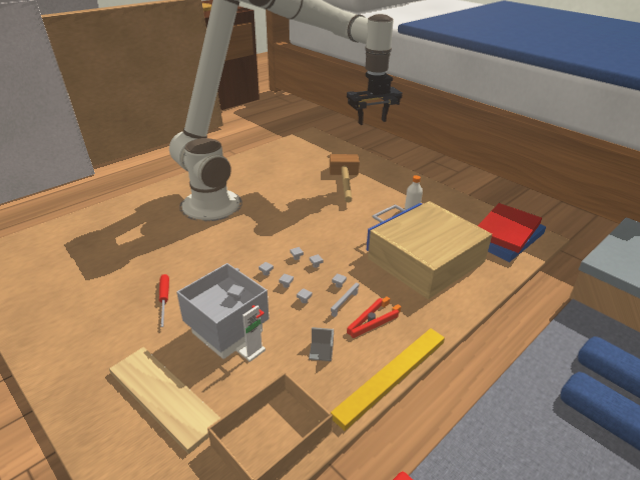

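The top view shows 6 knobs on the board (near (332,211), (377,220), (326,255), (375,253), (332,282), (377,285)), and 1 in the pan (464,237). The handles are at (350,186) and (432,301), and the tray pull is at (207,235). The scene view shows the same layout.

```bash
cat >> h.py <<'E'
def blobs(a,d,n="top",zlo=.012,zhi=.045,box=(.25,.8,-.5,.4),mina=40):
    P=cloud(n,d); hsv=cv2.cvtColor(a,cv2.COLOR_RGB2HSV)
    m=((P[...,2]>zlo)&(P[...,2]<zhi)&(hsv[...,1]<70)&(P[...,0]>box[0])&(P[...,0]<box[1])&(P[...,1]>box[2])&(P[...,1]<box[3])).astype(np.uint8)
    N,L,S,C=cv2.connectedComponentsWithStats(m)
    out=[]
    for i in range(1,N):
        if S[i,4]<mina: continue
        k=L==i; q=P[k]; top=np.percentile(q[:,2],80); t=q[q[:,2]>top-.006]
        (cx,cy),(w,h),an=cv2.minAreaRect(t[:,:2].astype(np.float32)*1000)
        out.append((cx/1000,cy/1000,w,h,an,top,S[i,4],tuple(C[i].round())))
    return out
E
python3 - <<'E'
from h import *
a=cv2.imread("pics/top0.png")[:,:,::-1].copy(); d=np.load("pics/top0.npy")
for b in blobs(a,d): print("%.3f %.3f  %.0fx%.0f an%.0f top%.3f n%d"%b[:7],b[7])
P=cloud("top",d)
print("board z",P[330,330],P[420,400])
hsv=cv2.cvtColor(a,cv2.COLOR_RGB2HSV)
# unit top
m=(abs(P[...,2]-.105)<.008)&(P[...,1]>.1)&(P[...,1]<.55)&(P[...,0]>.4)&(P[...,0]<.85)&(hsv[...,0]<30)
q=P[m]; R=cv2.minAreaRect(q[:,:2].astype(np.float32)*1000); print("unit",R,np.median(q[:,2]),cv2.boxPoints(R).round())
# pan rim
m=(P[...,2]>.09)&(P[...,2]<.2)&(P[...,1]<-.15)&(P[...,1]>-.45)&(P[...,0]>.35)&(P[...,0]<.75)
q=P[m]; print("rim z",np.percentile(q[:,2],[5,50,80,95]))
m=(P[...,2]>.05)&(P[...,1]<-.15)&(P[...,1]>-.45)&(P[...,0]>.38)&(P[...,0]<.7)
ys,xs=np.where(m); print(xs.min(),xs.max(),ys.min(),ys.max())
for uv in [(490,255),(490,220),(464,237),(455,262),(437,240),(512,240),(475,270),(475,205),(440,208),(185,240),(228,240),(207,240),(207,242)]: print(uv,P[uv[1],uv[0]].round(3))
for n,x0,y0,x1,y1,nm in(("top0",420,180,530,285,"c1"),("scene0",170,250,290,370,"c2")):
    pass
t=cv2.imread("pics/top0.png")[170:300,140:540]; s=cv2.imread("pics/scene0.png")[250:370,170:290]
cv2.imwrite("pics/c1.png",cv2.resize(np.vstack([cv2.resize(t,(800,260),interpolation=2)]),None,fx=1,fy=1)); cv2.imwrite("pics/c2.png",cv2.resize(s,(600,600),interpolation=cv2.INTER_CUBIC))
E
```

```text
0.775 -0.018  18x18 an48 top0.024 n50 (np.float64(348.0), np.float64(150.0))
0.743 -0.166  52x3 an38 top0.037 n77 (np.float64(406.0), np.float64(163.0))
0.682 -0.021  12x127 an12 top0.033 n258 (np.float64(348.0), np.float64(185.0))
0.616 0.022  31x32 an16 top0.029 n161 (np.float64(331.0), np.float64(211.0))
0.597 -0.094  31x31 an11 top0.030 n164 (np.float64(377.0), np.float64(220.0))
0.515 -0.088  31x32 an20 top0.030 n164 (np.float64(374.0), np.float64(252.0))
0.507 0.036  32x32 an77 top0.030 n161 (np.float64(324.0), np.float64(254.0))
0.439 0.018  32x32 an76 top0.030 n165 (np.float64(331.0), np.float64(282.0))
0.434 -0.097  32x31 an7 top0.030 n166 (np.float64(377.0), np.float64(285.0))
0.392 -0.406  8x96 an60 top0.018 n84 (np.float64(496.0), np.float64(305.0))
0.396 -0.227  11x126 an5 top0.034 n255 (np.float64(428.0), np.float64(301.0))
board z [0.31835976 0.01576615 0.00195368] [ 0.09609912 -0.16601047  0.00337796]
unit ((658.5642700195312, 339.09521484375), (331.02899169921875, 365.328369140625), 86.01459503173828) 0.10427654752763804 [[465. 187.]
 [829. 161.]
 [852. 492.]
 [488. 517.]]
rim z [0.09400951 0.09823693 0.12445222 0.14098218]
435 513 190 271
(490, 255) [ 0.511 -0.355  0.099]
(490, 220) [ 0.596 -0.357  0.096]
(464, 237) [ 0.55  -0.283  0.125]
(455, 262) [ 0.493 -0.271  0.095]
(437, 240) [ 0.548 -0.239  0.053]
(512, 240) [ 0.558 -0.455  0.001]
(475, 270) [ 0.474 -0.305  0.137]
(475, 205) [ 0.623 -0.304  0.14 ]
(440, 208) [ 0.621 -0.235  0.095]
(185, 240) [0.528 0.366 0.089]
(228, 240) [0.53  0.263 0.093]
(207, 240) [0.529 0.313 0.091]
(207, 242) [0.524 0.314 0.087]
```

View pics/c2.png

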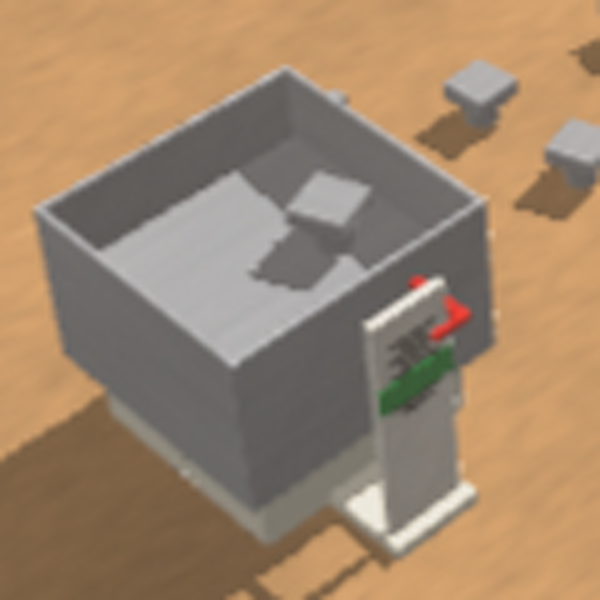

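The crop shows the pan with one knob towards its -x/+y part, and the pointer above the green band.

```bash
python3 - <<'E'
from h import *
a=cv2.imread("pics/top0.png")[:,:,::-1].copy(); d=np.load("pics/top0.npy"); P=cloud("top",d)
hsv=cv2.cvtColor(a,cv2.COLOR_RGB2HSV)
def big(m):
    N,L,S,C=cv2.connectedComponentsWithStats(m.astype(np.uint8)); i=1+np.argmax(S[1:,4]); return L==i
z=P[...,2]
m=big((abs(z-.106)<.006)&(P[...,1]>.1)&(P[...,0]>.4)&(hsv[...,1]>40)&(hsv[...,0]<30)); q=P[m]
R=cv2.minAreaRect(q[:,:2].astype(np.float32)); print("unit",R,cv2.boxPoints(R).round(3).tolist(),np.median(q[:,2]))
reg=(P[...,1]<-.2)&(P[...,1]>-.47)&(P[...,0]>.4)&(P[...,0]<.64)
q=P[big(reg&(z>.128)&(z<.16)&(hsv[...,1]<60))]; R=cv2.minAreaRect(q[:,:2].astype(np.float32)); print("rim",R,cv2.boxPoints(R).round(3).tolist(),np.median(q[:,2]))
m=big(reg&(abs(z-.097)<.004)); q=P[m]; R=cv2.minAreaRect(q[:,:2].astype(np.float32)); print("floor",R,np.median(q[:,2]))
A=np.c_[q[:,:2],np.ones(len(q))]; print(np.linalg.lstsq(A,q[:,2],rcond=None)[0])
m=big(reg&(z>.115)&(z<.132)&(P[...,1]>-.33)&(P[...,1]<-.25)&(P[...,0]>.51)&(P[...,0]<.58)); q=P[m];print("knob7",cv2.minAreaRect(q[:,:2].astype(np.float32)),np.median(q[:,2]))
m=big((z>.075)&(z<.1)&(hsv[...,1]<60)&(P[...,1]>.2)&(P[...,1]<.45)&(P[...,0]>.45)&(P[...,0]<.62)); q=P[m];R=cv2.minAreaRect(q[:,:2].astype(np.float32));print("pull",R,cv2.boxPoints(R).round(3).tolist(),np.median(q[:,2]))
m=big((hsv[...,0]>100)&(hsv[...,0]<130)&(hsv[...,1]>120)&(P[...,1]>.15)&(P[...,0]<.7)&(z>.08)&(z<.1)); q=P[m];R=cv2.minAreaRect(q[:,:2].astype(np.float32));print("tray front",R,cv2.boxPoints(R).round(3).tolist(),np.median(q[:,2]))
E
```

```text
unit ((0.7166613340377808, 0.3056721091270447), (0.27249598503112793, 0.24256089329719543), 86.50386047363281) [[0.5870000123977661, 0.1770000010728836], [0.8289999961853027, 0.16200000047683716], [0.8460000157356262, 0.4339999854564667], [0.6039999723434448, 0.4490000009536743]] 0.10432173355891483
rim ((0.5504628419876099, -0.31457167863845825), (0.15224631130695343, 0.15410678088665009), 4.00216007232666) [[0.4690000116825104, -0.24300000071525574], [0.47999998927116394, -0.3970000147819519], [0.6320000290870667, -0.38600000739097595], [0.6209999918937683, -0.23199999332427979]] 0.13914364688168868
floor ((0.5516307950019836, -0.3232589662075043), (0.14409814774990082, 0.13383452594280243), 3.664374351501465) 0.09677413747391705
[-0.00132339 -0.00094882  0.09727258]
knob7 ((0.5539407730102539, -0.2791486978530884), (0.0320599265396595, 0.03163828328251839), 27.228422164916992) 0.1245397001562556
pull ((0.547588050365448, 0.31410953402519226), (0.10931049287319183, 0.04811882600188255), 85.9105224609375) [[0.5199999809265137, 0.26100000739097595], [0.5680000185966492, 0.257999986410141], [0.574999988079071, 0.367000013589859], [0.5270000100135803, 0.3700000047683716]] 0.0886948366991831
tray front ((0.5845386981964111, 0.31226426362991333), (0.2414276897907257, 0.024163085967302322), 86.87413024902344) [[0.5659999847412109, 0.19200000166893005], [0.5899999737739563, 0.19099999964237213], [0.6029999852180481, 0.4320000112056732], [0.5789999961853027, 0.43299999833106995]] 0.0907517901215481
```

```bash
cat >> h.py <<'E'
def plan(*wps):
    """wps: (x,y,z,alpha,closure,rows); alpha = yaw of closing line. Prints rows in tool axes/units, in calls of 10."""
    s=r.sense(); p=np.array(s["tcp_pos"]); R=np.array(s["ee_rot"]); yaw=np.degrees(np.arctan2(R[1,1],R[0,1])); rows=[]
    cl=None
    for x,y,z,al,c,n in wps:
        t=p if x is None else np.array([x,y,z]); 
        if al is None: al=yaw+180
        ty=yaw+((al-180-yaw+90)%180-90) if al<900 else yaw
        p0,y0=p.copy(),yaw
        need=max(np.linalg.norm(t-p0)/.0245,abs(ty-y0)/7.9)
        n=max(n,int(np.ceil(need)))
        for k in range(1,n+1):
            a=np.radians(yaw); ax=np.array([[-np.sin(a),np.cos(a)],[np.cos(a),np.sin(a)]]).T # cols tool x,y
            g=p0+(t-p0)*k/n; gy=y0+(ty-y0)*k/n; d=g-p
            sh=np.round(np.r_[ax.T@d[:2],-d[2]]/.025,2); tu=round(-(gy-yaw)/8,2)
            p=p+np.r_[ax@sh[:2],-sh[2]]*.025; yaw-=tu*8
            rows.append([*sh,0,0,tu,c])
    while len(rows)%10: rows.append([0]*6+[rows[-1][6]])
    print("tcp",s["tcp_pos"].round(4),"yaw",round(float(np.degrees(np.arctan2(R[1,1],R[0,1])))+180,1),"w",round(s["gripper_width"]*87,1),"t",round(s["time_s"],2))
    f=lambda v:("%g"%(v+0.)) 
    for i in range(0,len(rows),10): print("; ".join(" ".join(f(v) for v in q) for q in rows[i:i+10]))
E
python3 - <<'E'
from h import *
s=r.sense();R=s["ee_rot"];print(np.cross([0,0,-1.],R[:,2]))
plan((.45,.37,.2,-3.5,-.3,0),(.5285,.315,.14,-3.5,-.3,0),(.5285,.315,.068,-3.5,-.3,4))
E
```

```text
[-0.00193911  0.00062952  0.        ]
tcp [0.2286 0.5811 0.2215] yaw 68.5 w 87.0 t 0.1
0.87 0.35 0.07 0 0 0.69 -0.3; 0.9 0.27 0.06 0 0 0.69 -0.3; 0.93 0.19 0.07 0 0 0.7 -0.3; 0.93 0.09 0.07 0 0 0.69 -0.3; 0.95 0 0.06 0 0 0.69 -0.3; 0.93 -0.1 0.07 0 0 0.69 -0.3; 0.93 -0.18 0.06 0 0 0.7 -0.3; 0.9 -0.27 0.07 0 0 0.69 -0.3; 0.87 -0.35 0.07 0 0 0.69 -0.3; 0.83 -0.44 0.06 0 0 0.69 -0.3
0.79 -0.51 0.07 0 0 0.7 -0.3; 0.74 -0.59 0.07 0 0 0.69 -0.3; 0.67 -0.66 0.06 0 0 0.69 -0.3; 0.4 -0.65 0.48 0 0 0 -0.3; 0.4 -0.66 0.48 0 0 0 -0.3; 0.4 -0.65 0.48 0 0 0 -0.3; 0.4 -0.65 0.48 0 0 0 -0.3; 0.4 -0.66 0.48 0 0 0 -0.3; 0 0 0.72 0 0 0 -0.3; 0 0 0.72 0 0 0 -0.3
0 0 0.72 0 0 0 -0.3; 0 0 0.72 0 0 0 -0.3; 0 0 0 0 0 0 -0.3; 0 0 0 0 0 0 -0.3; 0 0 0 0 0 0 -0.3; 0 0 0 0 0 0 -0.3; 0 0 0 0 0 0 -0.3; 0 0 0 0 0 0 -0.3; 0 0 0 0 0 0 -0.3; 0 0 0 0 0 0 -0.3
```

>>> jog_arm:
  plan: "0.87 0.35 0.07 0 0 0.69 -0.3; 0.9 0.27 0.06 0 0 0.69 -0.3; 0.93 0.19 0.07 0 0 0.7 -0.3; 0.93 0.09 0.07 0 0 0.69 -0.3; 0.95 0 0.06 0 0 0.69 -0.3; 0.93 -0.1 0.07 0 0 0.69 -0.3; 0.93 -0.18 0.06 0 0 0.7 -0.3; 0.9 -0.27 0.07 0 0 0.69 -0.3; 0.87 -0.35 0.07 0 0 0.69 -0.3; 0.83 -0.44 0.06 0 0 0.69 -0.3"

```text
time_s: 1.1
tcp_pos: [0.3995, 0.4184, 0.2055]
ee_rot: [[0.224, -0.975, -0.001], [-0.975, -0.224, -0.001], [0.001, 0.001, -1.0]]
wrist_force: [1.0, 0.1, -0.0]
gripper_width: 0.654
gripper_force: 0.0
```

>>> jog_arm:
  plan: "0.79 -0.51 0.07 0 0 0.7 -0.3; 0.74 -0.59 0.07 0 0 0.69 -0.3; 0.67 -0.66 0.06 0 0 0.69 -0.3; 0.4 -0.65 0.48 0 0 0 -0.3; 0.4 -0.66 0.48 0 0 0 -0.3; 0.4 -0.65 0.48 0 0 0 -0.3; 0.4 -0.65 0.48 0 0 0 -0.3; 0.4 -0.66 0.48 0 0 0 -0.3; 0 0 0 0 0 0 -0.3; 0 0 0 0 0 0 -0.3"

```text
time_s: 2.1
tcp_pos: [0.5287, 0.3152, 0.1405]
ee_rot: [[-0.061, -0.998, -0.001], [-0.998, 0.061, -0.001], [0.001, 0.001, -1.0]]
wrist_force: [-0.2, 0.4, -0.0]
gripper_width: 0.65
gripper_force: 0.0
```

```bash
python3 - <<'E'
from h import *
print(r.sense()["ee_rot"].round(3).tolist(), r.sense()["wrist_force"])
plan((.5285,.315,.066,-3.5,-.3,4),(.5285,.315,.066,-3.5,1,6),(.5285-.1465,.315+.009,.066,-3.5,1,10))
E
```

```text
[[-0.061, -0.998, -0.001], [-0.998, 0.061, -0.001], [0.001, 0.001, -1.0]] [-0.21264157  0.37153899 -0.04514008]
tcp [0.5287 0.3152 0.1405] yaw 356.5 w 56.5 t 2.1
0 0 0.74 0 0 0 -0.3; 0 0 0.75 0 0 0 -0.3; 0.01 0 0.74 0 0 0 -0.3; 0 0.01 0.75 0 0 0 -0.3; 0 0 0 0 0 0 1; 0 0 0 0 0 0 1; 0 0 0 0 0 0 1; 0 0 0 0 0 0 1; 0 0 0 0 0 0 1; 0 0 0 0 0 0 1
0 0.59 0 0 0 0 1; 0 0.58 0 0 0 0 1; 0 0.59 0 0 0 0 1; 0 0.59 0 0 0 0 1; 0 0.58 0 0 0 0 1; 0 0.59 0 0 0 0 1; 0 0.59 0 0 0 0 1; 0 0.58 0 0 0 0 1; 0 0.59 0 0 0 0 1; 0 0.59 0 0 0 0 1
```

>>> jog_arm:
  plan: "0 0 0.74 0 0 0 -0.3; 0 0 0.75 0 0 0 -0.3; 0 0 0.74 0 0 0 -0.3; 0 0 0.75 0 0 0 -0.3; 0 0 0 0 0 0 1; 0 0 0 0 0 0 1; 0 0 0 0 0 0 1; 0 0 0 0 0 0 1; 0 0 0 0 0 0 1; 0 0 0 0 0 0 1"

```text
time_s: 3.1
tcp_pos: [0.5289, 0.3158, 0.0671]
ee_rot: [[-0.061, -0.998, 0.001], [-0.998, 0.061, 0.001], [-0.001, -0.001, -1.0]]
wrist_force: [-0.4, -0.7, -0.7]
gripper_width: 0.189
gripper_force: 0.0
```

>>> jog_arm:
  plan: "0 0.5 0 0 0 0 1; 0 0.6 0 0 0 0 1; 0 0.6 0 0 0 0 1; 0 0.6 0 0 0 0 1; 0 0.6 0 0 0 0 1; 0 0.6 0 0 0 0 1; 0 0.6 0 0 0 0 1; 0 0.6 0 0 0 0 1; 0 0.6 0 0 0 0 1; 0 0.5 0 0 0 0 1"

```text
time_s: 4.1
tcp_pos: [0.3831, 0.3251, 0.067]
ee_rot: [[-0.06, -0.998, 0.001], [-0.998, 0.06, 0.001], [-0.001, -0.001, -1.0]]
wrist_force: [2.3, 1.7, 2.5]
gripper_width: 0.103
gripper_force: 30.0
```

>>> jog_arm:
  plan: "0 0 0 0 0 0 -0.3; 0 0 0 0 0 0 -0.3; 0 0 0 0 0 0 -0.3; 0 0 0 0 0 0 -0.3; 0 0 -0.8 0 0 0 -0.3; 0 0 -0.8 0 0 0 -0.3; 0 0 -0.8 0 0 0 -0.3; 0 0 -0.8 0 0 0 -0.3; 0 0 0 0 0 0 -0.3; 0 0 0 0 0 0 -0.3"

```text
time_s: 5.1
tcp_pos: [0.3838, 0.324, 0.1461]
ee_rot: [[-0.061, -0.998, -0.001], [-0.998, 0.061, -0.0], [0.0, 0.001, -1.0]]
wrist_force: [0.6, 0.5, 0.0]
gripper_width: 0.645
gripper_force: 0.0
```

```bash
python3 - <<'E'
from h import *
a,d=snap("top","top1")
for b in blobs(a,d): print("%.3f %.3f  %.0fx%.0f an%.0f top%.3f n%d"%b[:7])
P=cloud("top",d); hsv=cv2.cvtColor(a,cv2.COLOR_RGB2HSV)
m=(hsv[...,0]>100)&(hsv[...,0]<130)&(hsv[...,1]>120)&(P[...,1]>.15)&(P[...,1]<.46)&(P[...,0]<.64)&(P[...,2]>.07)&(P[...,2]<.1)
R=cv2.minAreaRect(P[m][:,:2].astype(np.float32));print(R,cv2.boxPoints(R).round(3).tolist())
plan((.434,-.097,.09,7,-.3,0),(.434,-.097,.006,7,-.3,5))
E
```

```text
0.775 -0.019  18x18 an53 top0.025 n50
0.743 -0.166  52x4 an38 top0.038 n79
0.683 -0.021  12x128 an12 top0.033 n258
0.617 0.022  31x32 an16 top0.029 n164
0.597 -0.094  31x32 an12 top0.029 n162
0.515 -0.088  31x32 an20 top0.029 n164
0.507 0.036  31x31 an76 top0.030 n162
0.439 0.018  31x32 an76 top0.030 n164
0.434 -0.096  31x31 an7 top0.029 n164
0.392 -0.406  8x97 an59 top0.017 n85
0.396 -0.227  12x126 an5 top0.034 n253
((0.5125548839569092, 0.31727927923202515), (0.24171504378318787, 0.17137566208839417), 86.6270980834961) [[0.41999998688697815, 0.20200000703334808], [0.5910000205039978, 0.19200000166893005], [0.6050000190734863, 0.43299999833106995], [0.4339999854564667, 0.4429999887943268]]
tcp [0.3835 0.3237 0.1455] yaw 356.5 w 56.5 t 5.15
0.93 -0.17 0.12 0 0 -0.07 -0.3; 0.92 -0.16 0.13 0 0 -0.08 -0.3; 0.93 -0.15 0.12 0 0 -0.07 -0.3; 0.93 -0.14 0.12 0 0 -0.07 -0.3; 0.94 -0.13 0.13 0 0 -0.08 -0.3; 0.93 -0.12 0.12 0 0 -0.07 -0.3; 0.94 -0.12 0.12 0 0 -0.07 -0.3; 0.93 -0.1 0.13 0 0 -0.07 -0.3; 0.94 -0.09 0.12 0 0 -0.08 -0.3; 0.94 -0.09 0.12 0 0 -0.07 -0.3
0.93 -0.07 0.13 0 0 -0.07 -0.3; 0.94 -0.06 0.12 0 0 -0.08 -0.3; 0.94 -0.06 0.12 0 0 -0.07 -0.3; 0.94 -0.04 0.13 0 0 -0.07 -0.3; 0.95 -0.04 0.12 0 0 -0.08 -0.3; 0.94 -0.03 0.12 0 0 -0.07 -0.3; 0.94 -0.01 0.13 0 0 -0.07 -0.3; 0.94 -0.01 0.12 0 0 -0.07 -0.3; 0 0 0.67 0 0 0 -0.3; 0 0 0.67 0 0 0 -0.3
0 0 0.68 0 0 0 -0.3; 0 0 0.67 0 0 0 -0.3; 0 0 0.67 0 0 0 -0.3; 0 0 0 0 0 0 -0.3; 0 0 0 0 0 0 -0.3; 0 0 0 0 0 0 -0.3; 0 0 0 0 0 0 -0.3; 0 0 0 0 0 0 -0.3; 0 0 0 0 0 0 -0.3; 0 0 0 0 0 0 -0.3
```

```bash
python3 - <<'E'
from h import *
plan((.434,-.0965,.09,7,-.3,0),(.434,-.0965,.006,7,-.3,5),(.434,-.0965,.006,7,1,6),(.434,-.0965,.09,7,1,0),(.520,-.365,.17,5,1,0))
E
```

```text
tcp [0.3835 0.3237 0.1455] yaw 356.5 w 56.5 t 5.15
0.93 -0.17 0.12 0 0 -0.07 -0.3; 0.92 -0.16 0.13 0 0 -0.08 -0.3; 0.93 -0.15 0.12 0 0 -0.07 -0.3; 0.93 -0.14 0.12 0 0 -0.07 -0.3; 0.93 -0.13 0.13 0 0 -0.08 -0.3; 0.93 -0.12 0.12 0 0 -0.07 -0.3; 0.94 -0.12 0.12 0 0 -0.07 -0.3; 0.93 -0.1 0.13 0 0 -0.07 -0.3; 0.94 -0.09 0.12 0 0 -0.08 -0.3; 0.94 -0.09 0.12 0 0 -0.07 -0.3
0.93 -0.07 0.13 0 0 -0.07 -0.3; 0.94 -0.06 0.12 0 0 -0.08 -0.3; 0.94 -0.06 0.12 0 0 -0.07 -0.3; 0.94 -0.04 0.13 0 0 -0.07 -0.3; 0.94 -0.04 0.12 0 0 -0.08 -0.3; 0.94 -0.03 0.12 0 0 -0.07 -0.3; 0.94 -0.01 0.13 0 0 -0.07 -0.3; 0.94 -0.01 0.12 0 0 -0.07 -0.3; 0 0 0.67 0 0 0 -0.3; 0 0 0.67 0 0 0 -0.3
0 0 0.68 0 0 0 -0.3; 0 0 0.67 0 0 0 -0.3; 0 0 0.67 0 0 0 -0.3; 0 0 0 0 0 0 1; 0 0 0 0 0 0 1; 0 0 0 0 0 0 1; 0 0 0 0 0 0 1; 0 0 0 0 0 0 1; 0 0 0 0 0 0 1; 0 0 -0.84 0 0 0 1
0 0 -0.84 0 0 0 1; 0 0 -0.84 0 0 0 1; 0 0 -0.84 0 0 0 1; 0.92 -0.18 -0.27 0 0 0.02 1; 0.93 -0.17 -0.26 0 0 0.02 1; 0.92 -0.19 -0.27 0 0 0.02 1; 0.92 -0.18 -0.27 0 0 0.02 1; 0.92 -0.19 -0.26 0 0 0.02 1; 0.92 -0.19 -0.27 0 0 0.02 1; 0.92 -0.19 -0.27 0 0 0.02 1
0.92 -0.19 -0.26 0 0 0.02 1; 0.92 -0.2 -0.27 0 0 0.02 1; 0.92 -0.2 -0.27 0 0 0.02 1; 0.92 -0.2 -0.26 0 0 0.03 1; 0.91 -0.2 -0.27 0 0 0.02 1; 0 0 0 0 0 0 1; 0 0 0 0 0 0 1; 0 0 0 0 0 0 1; 0 0 0 0 0 0 1; 0 0 0 0 0 0 1
```

>>> jog_arm:
  plan: "0.93 -0.17 0.12 0 0 -0.07 -0.3; 0.92 -0.16 0.13 0 0 -0.08 -0.3; 0.93 -0.15 0.12 0 0 -0.07 -0.3; 0.93 -0.14 0.12 0 0 -0.07 -0.3; 0.93 -0.13 0.13 0 0 -0.08 -0.3; 0.93 -0.12 0.12 0 0 -0.07 -0.3; 0.94 -0.12 0.12 0 0 -0.07 -0.3; 0.93 -0.1 0.13 0 0 -0.07 -0.3; 0.94 -0.09 0.12 0 0 -0.08 -0.3; 0.94 -0.09 0.12 0 0 -0.07 -0.3"

```text
time_s: 6.15
tcp_pos: [0.4115, 0.0894, 0.1144]
ee_rot: [[0.042, -0.999, -0.003], [-0.999, -0.042, -0.001], [0.001, 0.003, -1.0]]
wrist_force: [0.1, -0.7, 0.2]
gripper_width: 0.652
gripper_force: 0.0
```

>>> jog_arm:
  plan: "0.93 -0.07 0.13 0 0 -0.07 -0.3; 0.94 -0.06 0.12 0 0 -0.08 -0.3; 0.94 -0.06 0.12 0 0 -0.07 -0.3; 0.94 -0.04 0.13 0 0 -0.07 -0.3; 0.94 -0.04 0.12 0 0 -0.08 -0.3; 0.94 -0.03 0.12 0 0 -0.07 -0.3; 0.94 -0.01 0.13 0 0 -0.07 -0.3; 0.94 -0.01 0.12 0 0 -0.07 -0.3; 0 0 0.67 0 0 0 -0.3; 0 0 0.67 0 0 0 -0.3"

```text
time_s: 7.15
tcp_pos: [0.434, -0.0966, 0.0561]
ee_rot: [[0.12, -0.993, -0.002], [-0.993, -0.12, -0.0], [-0.0, 0.002, -1.0]]
wrist_force: [0.5, 0.2, -0.0]
gripper_width: 0.649
gripper_force: 0.0
```

>>> jog_arm:
  plan: "0 0 0.68 0 0 0 -0.3; 0 0 0.67 0 0 0 -0.3; 0 0 0.67 0 0 0 -0.3; 0 0 0 0 0 0 1; 0 0 0 0 0 0 1; 0 0 0 0 0 0 1; 0 0 0 0 0 0 1; 0 0 0 0 0 0 1; 0 0 0 0 0 0 1; 0 0 -0.84 0 0 0 1"

```text
time_s: 8.15
tcp_pos: [0.4328, -0.0959, 0.0267]
ee_rot: [[0.121, -0.993, -0.005], [-0.993, -0.121, -0.0], [-0.0, 0.005, -1.0]]
wrist_force: [-0.6, -0.2, -0.9]
gripper_width: 0.364
gripper_force: 30.0
```

>>> jog_arm:
  plan: "0 0 -1 0 0 0 1; 0 0 -1 0 0 0 1; 0 0 -1 0 0 0 1; 0 0 -1 0 0 0 1; 0 0 -0.84 0 0 0 1; 0.92 -0.18 -0.16 0 0 0.02 1; 0.92 -0.18 -0.16 0 0 0.02 1; 0.92 -0.18 -0.16 0 0 0.02 1; 0.92 -0.18 -0.16 0 0 0.02 1; 0.92 -0.19 -0.16 0 0 0.02 1"

```text
time_s: 9.15
tcp_pos: [0.4706, -0.2081, 0.169]
ee_rot: [[0.108, -0.994, -0.0], [-0.994, -0.108, 0.0], [-0.001, 0.0, -1.0]]
wrist_force: [-0.0, 0.1, -1.1]
gripper_width: 0.366
gripper_force: 30.0
```

>>> jog_arm:
  plan: "0.92 -0.19 -0.06 0 0 0.02 1; 0.92 -0.19 0 0 0 0.02 1; 0.92 -0.19 0 0 0 0.02 1; 0.92 -0.19 0 0 0 0.02 1; 0.92 -0.2 0 0 0 0.02 1; 0.92 -0.2 0 0 0 0.02 1; 0.91 -0.2 0 0 0 0.02 1; 0 0 0 0 0 0 1; 0 0 0 0 0 0 1; 0 0 0 0 0 0 1"

```text
time_s: 10.15
tcp_pos: [0.5202, -0.3631, 0.1703]
ee_rot: [[0.089, -0.996, -0.001], [-0.996, -0.089, 0.001], [-0.001, 0.001, -1.0]]
wrist_force: [0.5, -0.3, -0.9]
gripper_width: 0.367
gripper_force: 30.0
```

```bash
python3 - <<'E'
from h import *
plan((.520,-.365,.114,4,1,0),(.520,-.365,.114,4,0,3),(.520,-.365,.18,4,-.1,0),(.597,-.14,.16,11,-.3,0),(.597,-.094,.09,11,-.3,0))
E
```

```text
tcp [ 0.5202 -0.3631  0.1703] yaw 5.1 w 31.9 t 10.15
0.02 0 0.75 0 0 0.05 1; 0.03 0.01 0.75 0 0 0.04 1; 0.02 0 0.75 0 0 0.05 1; 0 0 0 0 0 0 0; 0 0 0 0 0 0 0; 0 0 0 0 0 0 0; 0 0 -0.88 0 0 0 -0.1; 0 0 -0.88 0 0 0 -0.1; 0 0 -0.88 0 0 0 -0.1; -0.88 -0.37 0.08 0 0 -0.09 -0.3
-0.87 -0.38 0.08 0 0 -0.09 -0.3; -0.86 -0.39 0.08 0 0 -0.08 -0.3; -0.87 -0.4 0.08 0 0 -0.09 -0.3; -0.85 -0.41 0.08 0 0 -0.09 -0.3; -0.85 -0.43 0.08 0 0 -0.09 -0.3; -0.85 -0.43 0.08 0 0 -0.08 -0.3; -0.84 -0.44 0.08 0 0 -0.09 -0.3; -0.84 -0.46 0.08 0 0 -0.09 -0.3; -0.83 -0.46 0.08 0 0 -0.09 -0.3; -0.45 -0.09 0.7 0 0 0 -0.3
-0.45 -0.09 0.7 0 0 0 -0.3; -0.45 -0.08 0.7 0 0 0 -0.3; -0.45 -0.09 0.7 0 0 0 -0.3; 0 0 0 0 0 0 -0.3; 0 0 0 0 0 0 -0.3; 0 0 0 0 0 0 -0.3; 0 0 0 0 0 0 -0.3; 0 0 0 0 0 0 -0.3; 0 0 0 0 0 0 -0.3; 0 0 0 0 0 0 -0.3
```

>>> jog_arm:
  plan: "0.02 0 0.75 0 0 0.05 1; 0.03 0.01 0.75 0 0 0.04 1; 0.02 0 0.75 0 0 0.05 1; 0 0 0 0 0 0 1; 0 0 0 0 0 0 0; 0 0 0 0 0 0 0; 0 0 0 0 0 0 0; 0 0 -0.88 0 0 0 -0.1; 0 0 -0.88 0 0 0 -0.1; 0 0 -0.88 0 0 0 -0.1"

```text
time_s: 11.15
tcp_pos: [0.5208, -0.3658, 0.1822]
ee_rot: [[0.069, -0.998, 0.001], [-0.998, -0.069, -0.001], [0.001, -0.001, -1.0]]
wrist_force: [0.2, -0.4, -0.5]
gripper_width: 0.543
gripper_force: 0.0
```

```bash
cat >> h.py <<'E'
def look(nm):
    a,d=snap("top",nm)
    for b in blobs(a,d,box=(.3,.8,-.24,.2),mina=60): print("%.3f %.3f  %.0fx%.0f an%.0f top%.3f n%d"%b[:7])
E
python3 - <<'E'
from h import *
look("top2")
plan((.597,-.14,.16,11.5,-.3,0),(.597,-.094,.09,11.5,-.3,0),(.597,-.094,.006,11.5,-.3,4),(.597,-.094,.006,11.5,1,5),(.597,-.094,.17,11.5,1,0),(.588,-.360,.17,4,1,0))
E
```

```text
0.743 -0.166  53x3 an38 top0.038 n80
0.683 -0.022  12x127 an11 top0.033 n258
0.617 0.022  32x32 an16 top0.029 n163
0.597 -0.094  31x32 an12 top0.030 n163
0.515 -0.088  31x32 an20 top0.029 n164
0.507 0.036  32x31 an77 top0.029 n163
0.439 0.018  32x32 an76 top0.030 n167
0.394 -0.202  12x75 an4 top0.034 n158
tcp [ 0.5228 -0.3671  0.1869] yaw 4.0 w 47.6 t 11.2
-0.89 -0.36 0.11 0 0 -0.09 -0.3; -0.88 -0.37 0.1 0 0 -0.1 -0.3; -0.87 -0.38 0.11 0 0 -0.09 -0.3; -0.87 -0.4 0.11 0 0 -0.09 -0.3; -0.87 -0.4 0.11 0 0 -0.1 -0.3; -0.86 -0.42 0.1 0 0 -0.09 -0.3; -0.85 -0.43 0.11 0 0 -0.09 -0.3; -0.85 -0.44 0.11 0 0 -0.1 -0.3; -0.85 -0.45 0.11 0 0 -0.09 -0.3; -0.83 -0.46 0.1 0 0 -0.09 -0.3
-0.45 -0.09 0.7 0 0 0 -0.3; -0.45 -0.09 0.7 0 0 0 -0.3; -0.45 -0.09 0.7 0 0 0 -0.3; -0.46 -0.1 0.7 0 0 0 -0.3; 0 0 0.84 0 0 0 -0.3; 0 0 0.84 0 0 0 -0.3; 0 0 0.84 0 0 0 -0.3; 0 0 0.84 0 0 0 -0.3; 0 0 0 0 0 0 1; 0 0 0 0 0 0 1
0 0 0 0 0 0 1; 0 0 0 0 0 0 1; 0 0 0 0 0 0 1; 0 0 -0.94 0 0 0 1; 0 0 -0.93 0 0 0 1; 0 0 -0.94 0 0 0 1; 0 0 -0.94 0 0 0 1; 0 0 -0.93 0 0 0 1; 0 0 -0.94 0 0 0 1; 0 0 -0.94 0 0 0 1
0.94 0.22 0 0 0 0.08 1; 0.95 0.22 0 0 0 0.09 1; 0.94 0.2 0 0 0 0.08 1; 0.95 0.19 0 0 0 0.09 1; 0.95 0.18 0 0 0 0.08 1; 0.96 0.17 0 0 0 0.09 1; 0.95 0.16 0 0 0 0.08 1; 0.96 0.15 0 0 0 0.09 1; 0.96 0.13 0 0 0 0.08 1; 0.96 0.12 0 0 0 0.09 1
0.96 0.12 0 0 0 0.08 1; 0 0 0 0 0 0 1; 0 0 0 0 0 0 1; 0 0 0 0 0 0 1; 0 0 0 0 0 0 1; 0 0 0 0 0 0 1; 0 0 0 0 0 0 1; 0 0 0 0 0 0 1; 0 0 0 0 0 0 1; 0 0 0 0 0 0 1
```

```bash
sed -i 's/def plan(\*wps):/def plan(*wps,p0=None):/; s/p=np.array(s\["tcp_pos"\]);/p=np.array(s["tcp_pos"] if p0 is None else p0);/' h.py
python3 - <<'E'
from h import *
plan((.597,-.14,.16,11.5,-.3,0),(.597,-.094,.09,11.5,-.3,0),(.597,-.094,.006,11.5,-.3,4),(.597,-.094,.006,11.5,1,5),(.597,-.094,.17,11.5,1,0),(.588,-.360,.17,4,1,0),p0=[.5205,-.365,.1805])
E
```

```text
tcp [ 0.5228 -0.3671  0.1869] yaw 4.0 w 47.6 t 11.2
-0.88 -0.37 0.08 0 0 -0.09 -0.3; -0.87 -0.38 0.08 0 0 -0.1 -0.3; -0.86 -0.39 0.09 0 0 -0.09 -0.3; -0.87 -0.4 0.08 0 0 -0.09 -0.3; -0.85 -0.42 0.08 0 0 -0.1 -0.3; -0.85 -0.42 0.08 0 0 -0.09 -0.3; -0.85 -0.44 0.08 0 0 -0.09 -0.3; -0.84 -0.44 0.09 0 0 -0.1 -0.3; -0.83 -0.46 0.08 0 0 -0.09 -0.3; -0.83 -0.47 0.08 0 0 -0.09 -0.3
-0.45 -0.09 0.7 0 0 0 -0.3; -0.45 -0.09 0.7 0 0 0 -0.3; -0.45 -0.09 0.7 0 0 0 -0.3; -0.45 -0.1 0.7 0 0 0 -0.3; 0 0 0.84 0 0 0 -0.3; 0 0 0.84 0 0 0 -0.3; 0 0 0.84 0 0 0 -0.3; 0 0 0.84 0 0 0 -0.3; 0 0 0 0 0 0 1; 0 0 0 0 0 0 1
0 0 0 0 0 0 1; 0 0 0 0 0 0 1; 0 0 0 0 0 0 1; 0 0 -0.94 0 0 0 1; 0 0 -0.93 0 0 0 1; 0 0 -0.94 0 0 0 1; 0 0 -0.94 0 0 0 1; 0 0 -0.94 0 0 0 1; 0 0 -0.93 0 0 0 1; 0 0 -0.94 0 0 0 1
0.94 0.22 0 0 0 0.08 1; 0.95 0.22 0 0 0 0.09 1; 0.94 0.2 0 0 0 0.08 1; 0.95 0.19 0 0 0 0.09 1; 0.95 0.18 0 0 0 0.08 1; 0.96 0.17 0 0 0 0.09 1; 0.95 0.16 0 0 0 0.08 1; 0.96 0.15 0 0 0 0.09 1; 0.96 0.13 0 0 0 0.08 1; 0.96 0.13 0 0 0 0.09 1
0.96 0.11 0 0 0 0.08 1; 0 0 0 0 0 0 1; 0 0 0 0 0 0 1; 0 0 0 0 0 0 1; 0 0 0 0 0 0 1; 0 0 0 0 0 0 1; 0 0 0 0 0 0 1; 0 0 0 0 0 0 1; 0 0 0 0 0 0 1; 0 0 0 0 0 0 1
```

>>> jog_arm:
  plan: "-0.88 -0.37 0.08 0 0 -0.09 -0.3; -0.87 -0.38 0.08 0 0 -0.1 -0.3; -0.86 -0.39 0.09 0 0 -0.09 -0.3; -0.87 -0.4 0.08 0 0 -0.09 -0.3; -0.85 -0.42 0.08 0 0 -0.1 -0.3; -0.85 -0.42 0.08 0 0 -0.09 -0.3; -0.85 -0.44 0.08 0 0 -0.09 -0.3; -0.84 -0.44 0.09 0 0 -0.1 -0.3; -0.83 -0.46 0.08 0 0 -0.09 -0.3; -0.83 -0.47 0.08 0 0 -0.09 -0.3"

```text
time_s: 12.2
tcp_pos: [0.5979, -0.1397, 0.1606]
ee_rot: [[0.198, -0.98, 0.002], [-0.98, -0.198, -0.0], [0.0, -0.002, -1.0]]
wrist_force: [1.1, -0.3, -0.6]
gripper_width: 0.65
gripper_force: 0.0
```

>>> jog_arm:
  plan: "-0.45 -0.09 0.7 0 0 0 -0.3; -0.45 -0.09 0.7 0 0 0 -0.3; -0.45 -0.09 0.7 0 0 0 -0.3; -0.45 -0.1 0.7 0 0 0 -0.3; 0 0 0.84 0 0 0 -0.3; 0 0 0.84 0 0 0 -0.3; 0 0 0.84 0 0 0 -0.3; 0 0 0.84 0 0 0 -0.3; 0 0 0 0 0 0 1; 0 0 0 0 0 0 1"

```text
time_s: 13.2
tcp_pos: [0.5981, -0.0947, 0.0064]
ee_rot: [[0.198, -0.98, 0.001], [-0.98, -0.198, -0.0], [0.0, -0.001, -1.0]]
wrist_force: [0.9, -0.2, -0.0]
gripper_width: 0.545
gripper_force: 0.0
```

>>> jog_arm:
  plan: "0 0 0 0 0 0 1; 0 0 0 0 0 0 1; 0 0 0 0 0 0 1; 0 0 -0.94 0 0 0 1; 0 0 -0.93 0 0 0 1; 0 0 -0.94 0 0 0 1; 0 0 -0.94 0 0 0 1; 0 0 -0.94 0 0 0 1; 0 0 -0.93 0 0 0 1; 0 0 -0.94 0 0 0 1"

```text
time_s: 14.2
tcp_pos: [0.5971, -0.0946, 0.171]
ee_rot: [[0.198, -0.98, 0.0], [-0.98, -0.198, 0.0], [-0.0, -0.0, -1.0]]
wrist_force: [-0.4, -0.1, -1.1]
gripper_width: 0.368
gripper_force: 30.0
```

>>> jog_arm:
  plan: "0.94 0.22 0 0 0 0.08 1; 0.95 0.22 0 0 0 0.09 1; 0.94 0.2 0 0 0 0.08 1; 0.95 0.19 0 0 0 0.09 1; 0.95 0.18 0 0 0 0.08 1; 0.96 0.17 0 0 0 0.09 1; 0.95 0.16 0 0 0 0.08 1; 0.96 0.15 0 0 0 0.09 1; 0.96 0.13 0 0 0 0.08 1; 0.96 0.13 0 0 0 0.09 1"

```text
time_s: 15.2
tcp_pos: [0.5884, -0.3374, 0.1698]
ee_rot: [[0.08, -0.997, -0.0], [-0.997, -0.08, 0.0], [-0.0, 0.0, -1.0]]
wrist_force: [1.4, -0.6, -0.6]
gripper_width: 0.367
gripper_force: 30.0
```

>>> jog_arm:
  plan: "0.96 0.11 0 0 0 0.08 1; 0 0 0 0 0 0 1; 0 0 0 0 0 0 1; 0 0 0 0 0 0 1; 0 0 0 0 0 0 1; 0 0 0 0 0 0 1; 0 0 0 0 0 0 1; 0 0 0 0 0 0 1; 0 0 0 0 0 0 1; 0 0 0 0 0 0 1"

```text
time_s: 16.2
tcp_pos: [0.588, -0.3607, 0.1698]
ee_rot: [[0.069, -0.998, 0.0], [-0.998, -0.069, 0.0], [-0.0, -0.0, -1.0]]
wrist_force: [-0.0, -0.1, -1.2]
gripper_width: 0.362
gripper_force: 30.0
```

>>> jog_arm:
  plan: "0 0 0.9 0 0 0 1; 0 0 0.9 0 0 0 1; 0 0 0.8 0 0 0 1; 0 0 0 0 0 0 1; 0 0 0 0 0 0 0; 0 0 0 0 0 0 0; 0 0 0 0 0 0 0; 0 0 -0.9 0 0 0 -0.1; 0 0 -0.9 0 0 0 -0.1; 0 0 -0.8 0 0 0 -0.1"

```text
time_s: 17.2
tcp_pos: [0.5886, -0.3611, 0.1723]
ee_rot: [[0.069, -0.998, 0.003], [-0.998, -0.069, -0.001], [0.001, -0.002, -1.0]]
wrist_force: [0.3, 0.1, 0.2]
gripper_width: 0.546
gripper_force: 0.0
```

>>> jog_arm:
  plan: "-1 0 -0.2 0 0 0 -0.3; -1 0 0 0 0 0 -0.3; -1 0 0 0 0 0 -0.3; -1 0 0 0 0 0 -0.3; -1 0 0 0 0 0 -0.3; -1 0 0 0 0 0 -0.3; 0 0 0 0 0 0 -0.3; 0 0 0 0 0 0 -0.3; 0 0 0 0 0 0 -0.3; 0 0 0 0 0 0 -0.3"

```text
time_s: 18.2
tcp_pos: [0.5777, -0.212, 0.1749]
ee_rot: [[0.068, -0.998, 0.0], [-0.998, -0.068, -0.0], [0.0, -0.0, -1.0]]
wrist_force: [-1.2, -1.7, 0.1]
gripper_width: 0.649
gripper_force: 0.0
```

```bash
python3 - <<'E'
from h import *
a,d=snap("top","top3"); s,ds=snap("scene","scene3")
P=cloud("top",d)
reg=(P[...,1]<-.25)&(P[...,1]>-.39)&(P[...,0]>.48)&(P[...,0]<.625)
z=P[...,2][reg]; h,e=np.histogram(z,bins=np.arange(.06,.17,.004)); print(dict(zip(e.round(3),h)))
f=z[(z>.07)&(z<.1)]; print("floor",np.median(f))
t=cv2.resize(a[180:290,420:530],(500,500),interpolation=2); q=cv2.resize(s[270:370,200:300],(500,500),interpolation=2)
cv2.imwrite("pics/c3.png",cv2.resize(np.hstack([t,q]),(800,400))[:,:,::-1])
look("top3b")
E
```

```text
{np.float64(0.06): np.int64(0), np.float64(0.064): np.int64(0), np.float64(0.068): np.int64(0), np.float64(0.072): np.int64(40), np.float64(0.076): np.int64(584), np.float64(0.08): np.int64(363), np.float64(0.084): np.int64(30), np.float64(0.088): np.int64(14), np.float64(0.092): np.int64(20), np.float64(0.096): np.int64(27), np.float64(0.1): np.int64(48), np.float64(0.104): np.int64(149), np.float64(0.108): np.int64(94), np.float64(0.112): np.int64(32), np.float64(0.116): np.int64(19), np.float64(0.12): np.int64(34), np.float64(0.124): np.int64(22), np.float64(0.128): np.int64(1), np.float64(0.132): np.int64(0), np.float64(0.136): np.int64(0), np.float64(0.14): np.int64(0), np.float64(0.144): np.int64(0), np.float64(0.148): np.int64(0), np.float64(0.152): np.int64(0), np.float64(0.156): np.int64(0), np.float64(0.16): np.int64(0), np.float64(0.164): np.int64(0)}
floor 0.07959500993018132
0.676 0.013  12x57 an11 top0.033 n120
0.617 0.022  31x32 an15 top0.029 n164
0.507 0.036  32x31 an77 top0.029 n162
0.439 0.018  32x32 an75 top0.029 n167
```

View pics/c3.png

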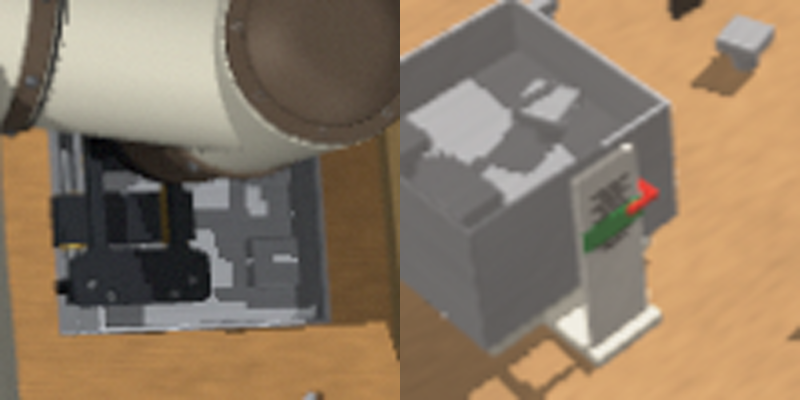

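The crops show three knobs in the pan and the red pointer in the upper part of the green band. I'll measure it.

```bash
python3 - <<'E'
from h import *
for nm in("scene0","scene3"):
    a=cv2.imread(f"pics/{nm}.png")[:,:,::-1].copy(); d=np.load(f"pics/{nm}.npy"); P=cloud("scene",d); h=cv2.cvtColor(a,cv2.COLOR_RGB2HSV)
    box=np.zeros((480,640),bool); box[290:350,235:275]=1
    g=box&(h[...,0]>45)&(h[...,0]<80)&(h[...,1]>120); rd=box&((h[...,0]<6)|(h[...,0]>174))&(h[...,1]>150)
    for n,m in(("g",g),("r",rd)):
        q=P[m]; v,u=np.where(m); print(nm,n,m.sum(),"z",q[:,2].min().round(4),np.median(q[:,2]).round(4),q[:,2].max().round(4),"xy",np.median(q[:,:2],0).round(3),"u",u.min(),u.max(),"v",v.min(),v.max(),v.mean().round(1))
E
```

```text
Traceback (most recent call last):
ValueError: zero-size array to reduction operation minimum which has no identity
```

```bash
python3 - <<'E'
from h import *
for nm in("scene0","scene3"):
    a=cv2.imread(f"pics/{nm}.png")[:,:,::-1].astype(int); d=np.load(f"pics/{nm}.npy"); P=cloud("scene",d)
    R,G,B=a[...,0],a[...,1],a[...,2]
    box=np.zeros((480,640),bool); box[290:350,235:275]=1
    g=box&(G>R+25)&(G>B+25); rd=box&(R>G+90)&(R>B+90)
    for n,m in(("g",g),("r",rd)):
        q=P[m]; v,u=np.where(m)
        if len(q): print(nm,n,m.sum(),"z",q[:,2].min().round(4),np.median(q[:,2]).round(4),q[:,2].max().round(4),"xy",np.median(q[:,:2],0).round(3),"u",u.min(),u.max(),"v",v.min(),v.max(),v.mean().round(1))
E
```

```text
scene0 g 73 z 0.0889 0.1 0.9262 xy [ 0.658 -0.311] u 246 259 v 320 332 325.8
scene0 r 28 z 0.0812 0.1228 0.1313 xy [ 0.657 -0.284] u 252 263 v 305 317 312.1
scene3 g 57 z 0.0904 0.0989 0.9262 xy [ 0.659 -0.315] u 246 258 v 319 332 326.7
scene3 r 23 z 0.1024 0.1049 0.108 xy [ 0.659 -0.286] u 257 263 v 315 322 318.7
```

The pointer reads about 24.5 mm from both the floor drop and its position on the gauge, so it is in the band. Weighing is done, and the remaining 4 knobs and both handles go into the tray.

```bash
python3 - <<'E'
from h import *
plan((.515,-.088,.09,20,-.3,0),(.515,-.088,.006,20,-.3,4),(.515,-.088,.006,20,1,5),(.515,-.088,.13,20,1,0),(.535,.2266,.13,-3.5,1,0),(.535,.2266,.05,-3.5,1,5),p0=r.sense()["tcp_pos"])
E
```

```text
tcp [ 0.5776 -0.2118  0.1746] yaw 3.9 w 56.3 t 18.35
-0.73 0.31 0.48 0 0 -0.29 -0.3; -0.74 0.28 0.49 0 0 -0.28 -0.3; -0.75 0.25 0.48 0 0 -0.29 -0.3; -0.77 0.21 0.48 0 0 -0.29 -0.3; -0.77 0.19 0.49 0 0 -0.29 -0.3; -0.77 0.16 0.48 0 0 -0.28 -0.3; -0.79 0.12 0.49 0 0 -0.29 -0.3; 0 0 0.84 0 0 0 -0.3; 0 0 0.84 0 0 0 -0.3; 0 0 0.84 0 0 0 -0.3
0 0.01 0.84 0 0 0 -0.3; 0 0 0 0 0 0 1; 0 0 0 0 0 0 1; 0 0 0 0 0 0 1; 0 0 0 0 0 0 1; 0 0 0 0 0 0 1; 0 0 -0.83 0 0 0 1; 0 0 -0.82 0 0 0 1; 0 0 -0.83 0 0 0 1; 0 0 -0.83 0 0 0 1
0 0 -0.83 0 0 0 1; 0 0 -0.82 0 0 0 1; -0.89 -0.39 0 0 0 0.23 1; -0.9 -0.36 0 0 0 0.22 1; -0.91 -0.33 0 0 0 0.23 1; -0.92 -0.31 0 0 0 0.22 1; -0.93 -0.27 0 0 0 0.23 1; -0.94 -0.24 0 0 0 0.23 1; -0.95 -0.22 0 0 0 0.22 1; -0.95 -0.18 0 0 0 0.23 1
-0.96 -0.16 0 0 0 0.22 1; -0.96 -0.12 0 0 0 0.23 1; -0.96 -0.1 0 0 0 0.22 1; -0.97 -0.06 0 0 0 0.23 1; -0.97 -0.04 0 0 0 0.23 1; 0 0 0.64 0 0 0 1; 0 0 0.64 0 0 0 1; 0 0 0.64 0 0 0 1; 0 0 0.64 0 0 0 1; 0 0 0.64 0 0 0 1
```

>>> jog_arm:
  plan: "-0.73 0.31 0.48 0 0 -0.29 -0.3; -0.74 0.28 0.49 0 0 -0.28 -0.3; -0.75 0.25 0.48 0 0 -0.29 -0.3; -0.77 0.21 0.48 0 0 -0.29 -0.3; -0.77 0.19 0.49 0 0 -0.29 -0.3; -0.77 0.16 0.48 0 0 -0.28 -0.3; -0.79 0.12 0.49 0 0 -0.29 -0.3; 0 0 0.84 0 0 0 -0.3; 0 0 0.84 0 0 0 -0.3; 0 0 0.84 0 0 0 -0.3"

```text
time_s: 19.35
tcp_pos: [0.5154, -0.0873, 0.0265]
ee_rot: [[0.343, -0.939, 0.001], [-0.939, -0.343, 0.0], [0.0, -0.001, -1.0]]
wrist_force: [-0.4, 0.2, -0.4]
gripper_width: 0.647
gripper_force: 0.0
```

>>> jog_arm:
  plan: "0 0.01 0.84 0 0 0 -0.3; 0 0 0 0 0 0 1; 0 0 0 0 0 0 1; 0 0 0 0 0 0 1; 0 0 0 0 0 0 1; 0 0 0 0 0 0 1; 0 0 -0.83 0 0 0 1; 0 0 -0.82 0 0 0 1; 0 0 -0.83 0 0 0 1; 0 0 -0.83 0 0 0 1"

```text
time_s: 20.35
tcp_pos: [0.5145, -0.0873, 0.0899]
ee_rot: [[0.343, -0.939, 0.0], [-0.939, -0.343, 0.0], [-0.0, -0.0, -1.0]]
wrist_force: [-0.0, -0.4, -1.2]
gripper_width: 0.361
gripper_force: 30.0
```

>>> jog_arm:
  plan: "0 0 -0.83 0 0 0 1; 0 0 -0.82 0 0 0 1; -0.89 -0.39 0 0 0 0.23 1; -0.9 -0.36 0 0 0 0.22 1; -0.91 -0.33 0 0 0 0.23 1; -0.92 -0.31 0 0 0 0.22 1; -0.93 -0.27 0 0 0 0.23 1; -0.94 -0.24 0 0 0 0.23 1; -0.95 -0.22 0 0 0 0.22 1; -0.95 -0.18 0 0 0 0.23 1"

```text
time_s: 21.35
tcp_pos: [0.5266, 0.1073, 0.1303]
ee_rot: [[0.096, -0.995, 0.0], [-0.995, -0.096, 0.0], [-0.0, -0.0, -1.0]]
wrist_force: [0.8, -0.1, -0.4]
gripper_width: 0.365
gripper_force: 30.0
```

>>> jog_arm:
  plan: "-0.96 -0.16 0 0 0 0.22 1; -0.96 -0.12 0 0 0 0.23 1; -0.96 -0.1 0 0 0 0.22 1; -0.97 -0.06 0 0 0 0.23 1; -0.97 -0.04 0 0 0 0.23 1; 0 0 0.64 0 0 0 1; 0 0 0.64 0 0 0 1; 0 0 0.64 0 0 0 1; 0 0 0.64 0 0 0 1; 0 0 0.64 0 0 0 1"

```text
time_s: 22.35
tcp_pos: [0.5345, 0.2272, 0.0497]
ee_rot: [[-0.061, -0.998, 0.0], [-0.998, 0.061, 0.0], [-0.0, -0.0, -1.0]]
wrist_force: [0.0, -1.1, 0.1]
gripper_width: 0.364
gripper_force: 30.0
```

>>> jog_arm:
  plan: "0 0 0 0 0 0 0; 0 0 0 0 0 0 0; 0 0 0 0 0 0 0; 0 0 -0.8 0 0 0 -0.1; 0 0 -0.8 0 0 0 -0.1; 0 0 -0.8 0 0 0 -0.1; 0 0 -0.8 0 0 0 -0.1; 1 0 0 0 0 0 -0.3; 0.5 0 0 0 0 0 -0.3; 0 0 0 0 0 0 -0.3"

```text
time_s: 23.35
tcp_pos: [0.5321, 0.1884, 0.1306]
ee_rot: [[-0.063, -0.998, 0.0], [-0.998, 0.063, 0.0], [-0.0, -0.0, -1.0]]
wrist_force: [0.2, -1.0, 0.2]
gripper_width: 0.64
gripper_force: 0.0
```

```bash
python3 - <<'E'
from h import *
look("top4")
plan((.507,.036,.09,-13,-.3,0),(.507,.036,.006,-13,-.3,4),(.507,.036,.006,-13,1,5),(.507,.036,.13,-13,1,0),(.538,.2715,.13,-3.5,1,0),(.538,.2715,.05,-3.5,1,5),p0=[.537,.189,.13])
E
```

```text
0.743 -0.166  52x3 an38 top0.038 n79
0.683 -0.021  12x127 an12 top0.033 n257
0.616 0.022  30x32 an16 top0.029 n158
0.507 0.036  31x31 an78 top0.030 n158
0.439 0.018  31x31 an73 top0.030 n164
0.395 -0.202  12x76 an4 top0.034 n159
tcp [0.5324 0.1892 0.1304] yaw 356.4 w 55.9 t 23.4
0.88 0.12 0.23 0 0 0.17 -0.3; 0.89 0.09 0.23 0 0 0.17 -0.3; 0.89 0.08 0.23 0 0 0.17 -0.3; 0.89 0.05 0.22 0 0 0.16 -0.3; 0.89 0.04 0.23 0 0 0.17 -0.3; 0.89 0.01 0.23 0 0 0.17 -0.3; 0.89 -0.01 0.23 0 0 0.17 -0.3; 0 0 0.84 0 0 0 -0.3; 0 0 0.84 0 0 0 -0.3; 0 0 0.84 0 0 0 -0.3
0 0 0.84 0 0 0 -0.3; 0 0 0 0 0 0 1; 0 0 0 0 0 0 1; 0 0 0 0 0 0 1; 0 0 0 0 0 0 1; 0 0 0 0 0 0 1; 0 0 -0.83 0 0 0 1; 0 0 -0.82 0 0 0 1; 0 0 -0.83 0 0 0 1; 0 0 -0.83 0 0 0 1
0 0 -0.82 0 0 0 1; 0 0 -0.83 0 0 0 1; -0.95 0.09 0 0 0 -0.12 1; -0.94 0.08 0 0 0 -0.12 1; -0.95 0.06 0 0 0 -0.12 1; -0.95 0.04 0 0 0 -0.11 1; -0.95 0.03 0 0 0 -0.12 1; -0.95 0.01 0 0 0 -0.12 1; -0.95 0 0 0 0 -0.12 1; -0.95 -0.02 0 0 0 -0.12 1
-0.95 -0.04 0 0 0 -0.12 1; -0.95 -0.05 0 0 0 -0.12 1; 0 0 0.64 0 0 0 1; 0 0 0.64 0 0 0 1; 0 0 0.64 0 0 0 1; 0 0 0.64 0 0 0 1; 0 0 0.64 0 0 0 1; 0 0 0 0 0 0 1; 0 0 0 0 0 0 1; 0 0 0 0 0 0 1
```

>>> jog_arm:
  plan: "0.88 -0.06 0.23 0 0 0.17 -0.3; 0.89 0.09 0.23 0 0 0.17 -0.3; 0.89 0.08 0.23 0 0 0.17 -0.3; 0.89 0.05 0.22 0 0 0.16 -0.3; 0.89 0.04 0.23 0 0 0.17 -0.3; 0.89 0.01 0.23 0 0 0.17 -0.3; 0.89 -0.01 0.23 0 0 0.17 -0.3; 0 0 0.84 0 0 0 -0.3; 0 0 0.84 0 0 0 -0.3; 0 0 0.84 0 0 0 -0.3"

```text
time_s: 24.4
tcp_pos: [0.5077, 0.0368, 0.0263]
ee_rot: [[-0.223, -0.975, 0.001], [-0.975, 0.223, 0.0], [-0.0, -0.001, -1.0]]
wrist_force: [0.3, 1.3, 0.1]
gripper_width: 0.65
gripper_force: 0.0
```

>>> jog_arm:
  plan: "0 0 0.84 0 0 0 -0.3; 0 0 0 0 0 0 1; 0 0 0 0 0 0 1; 0 0 0 0 0 0 1; 0 0 0 0 0 0 1; 0 0 0 0 0 0 1; 0 0 -0.83 0 0 0 1; 0 0 -0.82 0 0 0 1; 0 0 -0.83 0 0 0 1; 0 0 -0.83 0 0 0 1"

```text
time_s: 25.4
tcp_pos: [0.5069, 0.0364, 0.0899]
ee_rot: [[-0.224, -0.975, 0.0], [-0.975, 0.224, 0.0], [-0.0, -0.0, -1.0]]
wrist_force: [-0.4, 0.1, -1.1]
gripper_width: 0.362
gripper_force: 30.0
```

>>> jog_arm:
  plan: "0 0 -0.82 0 0 0 1; 0 0 -0.83 0 0 0 1; -0.95 0.09 0 0 0 -0.12 1; -0.94 0.08 0 0 0 -0.12 1; -0.95 0.06 0 0 0 -0.12 1; -0.95 0.04 0 0 0 -0.11 1; -0.95 0.03 0 0 0 -0.12 1; -0.95 0.01 0 0 0 -0.12 1; -0.95 0 0 0 0 -0.12 1; -0.95 -0.02 0 0 0 -0.12 1"

```text
time_s: 26.4
tcp_pos: [0.5314, 0.2257, 0.1302]
ee_rot: [[-0.092, -0.996, -0.0], [-0.996, 0.092, 0.0], [-0.0, 0.0, -1.0]]
wrist_force: [0.5, -1.4, -0.6]
gripper_width: 0.362
gripper_force: 30.0
```

>>> jog_arm:
  plan: "-0.95 -0.04 0 0 0 -0.12 1; -0.95 -0.05 0 0 0 -0.12 1; 0 0 0.64 0 0 0 1; 0 0 0.64 0 0 0 1; 0 0 0.64 0 0 0 1; 0 0 0.64 0 0 0 1; 0 0 0.64 0 0 0 1; 0 0 0 0 0 0 1; 0 0 0 0 0 0 1; 0 0 0 0 0 0 1"

```text
time_s: 27.4
tcp_pos: [0.5385, 0.2725, 0.0512]
ee_rot: [[-0.059, -0.998, 0.002], [-0.998, 0.059, 0.001], [-0.001, -0.002, -1.0]]
wrist_force: [-0.2, -0.4, -1.6]
gripper_width: 0.366
gripper_force: 30.0
```

>>> jog_arm:
  plan: "0 0 0 0 0 0 0; 0 0 0 0 0 0 0; 0 0 0 0 0 0 0; 0 0 -0.8 0 0 0 -0.1; 0 0 -0.8 0 0 0 -0.1; 0 0 -0.8 0 0 0 -0.1; 0 0 -0.8 0 0 0 -0.1; 1 0 0 0 0 0 -0.3; 1 0 0 0 0 0 -0.3; 0 0 0 0 0 0 -0.3"

```text
time_s: 28.4
tcp_pos: [0.5343, 0.2199, 0.1305]
ee_rot: [[-0.062, -0.998, -0.001], [-0.998, 0.062, -0.0], [0.0, 0.001, -1.0]]
wrist_force: [0.2, 0.6, -0.6]
gripper_width: 0.638
gripper_force: 0.0
```

```bash
python3 - <<'E'
from h import *
look("top5")
plan((.616,.022,.09,16,-.3,0),(.616,.022,.006,16,-.3,4),(.616,.022,.006,16,1,5),(.616,.022,.13,16,1,0),(.478,.23,.13,-3.5,1,0),(.478,.23,.04,-3.5,1,5),(.478,.23,.04,-3.5,1,1),(.478,.23,.04,-3.5,0,3),(.478,.23,.13,-3.5,-.2,4),p0=r.sense()["tcp_pos"])
E
```

```text
0.743 -0.166  52x3 an40 top0.038 n79
0.683 -0.021  12x127 an11 top0.033 n259
0.617 0.022  30x32 an15 top0.030 n160
0.570 -0.237  98x3 an4 top0.042 n63
0.439 0.018  31x31 an75 top0.029 n161
0.394 -0.202  12x76 an4 top0.034 n155
tcp [0.5349 0.2211 0.1305] yaw 356.5 w 55.9 t 28.45
0.86 -0.41 0.18 0 0 -0.27 -0.3; 0.88 -0.38 0.18 0 0 -0.27 -0.3; 0.89 -0.35 0.18 0 0 -0.27 -0.3; 0.9 -0.32 0.18 0 0 -0.27 -0.3; 0.91 -0.28 0.18 0 0 -0.27 -0.3; 0.93 -0.24 0.18 0 0 -0.27 -0.3; 0.93 -0.21 0.18 0 0 -0.27 -0.3; 0.94 -0.17 0.18 0 0 -0.27 -0.3; 0.94 -0.14 0.18 0 0 -0.28 -0.3; 0 0 0.84 0 0 0 -0.3
0 0 0.84 0 0 0 -0.3; 0 0 0.84 0 0 0 -0.3; 0 0 0.84 0 0 0 -0.3; 0 0 0 0 0 0 1; 0 0 0 0 0 0 1; 0 0 0 0 0 0 1; 0 0 0 0 0 0 1; 0 0 0 0 0 0 1; 0 0 -0.83 0 0 0 1; 0 0 -0.82 0 0 0 1
0 0 -0.83 0 0 0 1; 0 0 -0.83 0 0 0 1; 0 0 -0.82 0 0 0 1; 0 0 -0.83 0 0 0 1; -0.87 0.27 0 0 0 0.22 1; -0.85 0.3 0 0 0 0.22 1; -0.85 0.33 0 0 0 0.23 1; -0.83 0.35 0 0 0 0.22 1; -0.83 0.38 0 0 0 0.22 1; -0.81 0.4 0 0 0 0.22 1
-0.8 0.43 0 0 0 0.22 1; -0.79 0.45 0 0 0 0.23 1; -0.77 0.48 0 0 0 0.22 1; -0.76 0.5 0 0 0 0.22 1; -0.74 0.52 0 0 0 0.22 1; 0 0 0.72 0 0 0 1; 0 0 0.72 0 0 0 1; 0 0 0.72 0 0 0 1; 0 0 0.72 0 0 0 1; 0 0 0.72 0 0 0 1
0 0 0 0 0 0 1; 0 0 0 0 0 0 0; 0 0 0 0 0 0 0; 0 0 0 0 0 0 0; 0 0 -0.9 0 0 0 -0.2; 0 0 -0.9 0 0 0 -0.2; 0 0 -0.9 0 0 0 -0.2; 0 0 -0.9 0 0 0 -0.2; 0 0 0 0 0 0 -0.2; 0 0 0 0 0 0 -0.2
```

>>> jog_arm:
  plan: "0.86 -0.41 0.18 0 0 -0.27 -0.1; 0.88 -0.38 0.18 0 0 -0.27 -0.1; 0.89 -0.35 0.18 0 0 -0.27 -0.1; 0.9 -0.32 0.18 0 0 -0.27 -0.1; 0.91 -0.28 0.18 0 0 -0.27 -0.1; 0.93 -0.24 0.18 0 0 -0.27 -0.1; 0.93 -0.21 0.18 0 0 -0.27 -0.1; 0.94 -0.17 0.18 0 0 -0.27 -0.1; 0.94 -0.14 0.18 0 0 -0.28 -0.1; 0 0 0.84 0 0 0 -0.1"

```text
time_s: 29.45
tcp_pos: [0.6196, 0.022, 0.0704]
ee_rot: [[0.277, -0.961, 0.006], [-0.961, -0.277, 0.001], [0.001, -0.006, -1.0]]
wrist_force: [0.3, 0.1, -0.4]
gripper_width: 0.552
gripper_force: 0.0
```

>>> jog_arm:
  plan: "0 0 0.84 0 0 0 -0.1; 0 0 0.84 0 0 0 -0.1; 0 0 0.84 0 0 0 -0.1; 0 0 0 0 0 0 1; 0 0 0 0 0 0 1; 0 0 0 0 0 0 1; 0 0 0 0 0 0 1; 0 0 0 0 0 0 1; 0 0 -0.83 0 0 0 1; 0 0 -0.82 0 0 0 1"

```text
time_s: 30.45
tcp_pos: [0.6156, 0.0231, 0.047]
ee_rot: [[0.278, -0.961, -0.002], [-0.961, -0.278, -0.0], [-0.0, 0.002, -1.0]]
wrist_force: [0.5, 0.3, -1.1]
gripper_width: 0.365
gripper_force: 30.0
```

>>> jog_arm:
  plan: "0 0 -0.83 0 0 0 1; 0 0 -0.83 0 0 0 1; 0 0 -0.82 0 0 0 1; 0 0 -0.83 0 0 0 1; -0.87 0.27 0 0 0 0.22 1; -0.85 0.3 0 0 0 0.22 1; -0.85 0.33 0 0 0 0.23 1; -0.83 0.35 0 0 0 0.22 1; -0.83 0.38 0 0 0 0.22 1; -0.81 0.4 0 0 0 0.22 1"

```text
time_s: 31.45
tcp_pos: [0.5401, 0.1371, 0.1299]
ee_rot: [[0.094, -0.996, 0.0], [-0.996, -0.094, 0.0], [-0.0, -0.0, -1.0]]
wrist_force: [0.3, 0.1, -1.3]
gripper_width: 0.362
gripper_force: 30.0
```

>>> jog_arm:
  plan: "-0.8 0.43 0 0 0 0.22 1; -0.79 0.45 0 0 0 0.23 1; -0.77 0.48 0 0 0 0.22 1; -0.76 0.5 0 0 0 0.22 1; -0.74 0.52 0 0 0 0.22 1; 0 0 0.72 0 0 0 1; 0 0 0.72 0 0 0 1; 0 0 0.72 0 0 0 1; 0 0 0.72 0 0 0 1; 0 0 0.72 0 0 0 1"

```text
time_s: 32.45
tcp_pos: [0.4781, 0.2311, 0.0393]
ee_rot: [[-0.059, -0.998, 0.001], [-0.998, 0.059, 0.001], [-0.001, -0.001, -1.0]]
wrist_force: [0.3, -0.7, -1.0]
gripper_width: 0.361
gripper_force: 30.0
```

>>> jog_arm:
  plan: "0 0 0 0 0 0 0; 0 0 0 0 0 0 0; 0 0 0 0 0 0 0; 0 0 -0.9 0 0 0 -0.1; 0 0 -0.9 0 0 0 -0.1; 0 0 -0.9 0 0 0 -0.1; 0 0 -0.9 0 0 0 -0.1; 0 0 0 0 0 0 -0.1; 0 0 0 0 0 0 -0.1; 0 0 0 0 0 0 -0.1"

```text
time_s: 33.45
tcp_pos: [0.4777, 0.2308, 0.1293]
ee_rot: [[-0.059, -0.998, -0.001], [-0.998, 0.059, -0.0], [0.0, 0.001, -1.0]]
wrist_force: [0.1, 0.2, -0.4]
gripper_width: 0.549
gripper_force: 0.0
```

```bash
python3 - <<'E'
from h import *
look("top6")
plan((.439,.018,.09,-15,-.3,0),(.439,.018,.006,-15,-.3,4),(.439,.018,.006,-15,1,5),(.439,.018,.13,-15,1,0),(.481,.275,.13,-3.5,1,0),(.481,.275,.04,-3.5,1,5))
E
```

```text
0.742 -0.165  52x3 an39 top0.038 n78
0.683 -0.021  12x128 an12 top0.033 n259
0.439 0.018  31x32 an77 top0.029 n162
0.395 -0.202  12x76 an5 top0.034 n158
tcp [0.4777 0.2307 0.129 ] yaw 356.6 w 47.8 t 33.5
0.95 0.12 0.17 0 0 0.16 -0.3; 0.96 0.09 0.18 0 0 0.16 -0.3; 0.96 0.07 0.17 0 0 0.16 -0.3; 0.96 0.05 0.17 0 0 0.16 -0.3; 0.96 0.03 0.18 0 0 0.17 -0.3; 0.96 0.01 0.17 0 0 0.16 -0.3; 0.96 -0.01 0.17 0 0 0.16 -0.3; 0.96 -0.04 0.18 0 0 0.16 -0.3; 0.96 -0.06 0.17 0 0 0.16 -0.3; 0 0 0.84 0 0 0 -0.3
0 0 0.84 0 0 0 -0.3; 0 0 0.84 0 0 0 -0.3; 0 0 0.84 0 0 0 -0.3; 0 0 0 0 0 0 1; 0 0 0 0 0 0 1; 0 0 0 0 0 0 1; 0 0 0 0 0 0 1; 0 0 0 0 0 0 1; 0 0 -0.83 0 0 0 1; 0 0 -0.82 0 0 0 1
0 0 -0.83 0 0 0 1; 0 0 -0.83 0 0 0 1; 0 0 -0.82 0 0 0 1; 0 0 -0.83 0 0 0 1; -0.94 0.09 0 0 0 -0.13 1; -0.95 0.08 0 0 0 -0.13 1; -0.94 0.06 0 0 0 -0.13 1; -0.95 0.05 0 0 0 -0.13 1; -0.94 0.02 0 0 0 -0.13 1; -0.95 0.01 0 0 0 -0.13 1
-0.95 -0.01 0 0 0 -0.14 1; -0.95 -0.02 0 0 0 -0.13 1; -0.94 -0.05 0 0 0 -0.13 1; -0.95 -0.06 0 0 0 -0.13 1; -0.94 -0.08 0 0 0 -0.13 1; 0 0 0.72 0 0 0 1; 0 0 0.72 0 0 0 1; 0 0 0.72 0 0 0 1; 0 0 0.72 0 0 0 1; 0 0 0.72 0 0 0 1
```

>>> jog_arm:
  plan: "0.95 0.12 0.17 0 0 0.16 -0.3; 0.96 0.09 0.18 0 0 0.16 -0.3; 0.96 0.07 0.17 0 0 0.16 -0.3; 0.96 0.05 0.17 0 0 0.16 -0.3; 0.96 0.03 0.18 0 0 0.17 -0.3; 0.96 0.01 0.17 0 0 0.16 -0.3; 0.96 -0.01 0.17 0 0 0.16 -0.3; 0.96 -0.04 0.18 0 0 0.16 -0.3; 0.96 -0.06 0.17 0 0 0.16 -0.3; 0 0 0.84 0 0 0 -0.3"

```text
time_s: 34.5
tcp_pos: [0.4396, 0.0167, 0.07]
ee_rot: [[-0.261, -0.965, 0.002], [-0.965, 0.261, 0.001], [-0.001, -0.002, -1.0]]
wrist_force: [0.6, 0.8, -0.5]
gripper_width: 0.648
gripper_force: 0.0
```

>>> jog_arm:
  plan: "0 0 0.84 0 0 0 -0.3; 0 0 0.84 0 0 0 -0.3; 0 0 0.84 0 0 0 -0.3; 0 0 0 0 0 0 1; 0 0 0 0 0 0 1; 0 0 0 0 0 0 1; 0 0 0 0 0 0 1; 0 0 0 0 0 0 1; 0 0 -0.83 0 0 0 1; 0 0 -0.82 0 0 0 1"

```text
time_s: 35.5
tcp_pos: [0.4391, 0.0181, 0.0483]
ee_rot: [[-0.259, -0.966, -0.001], [-0.966, 0.259, -0.0], [0.001, 0.001, -1.0]]
wrist_force: [-0.3, -0.3, -0.1]
gripper_width: 0.369
gripper_force: 30.0
```

>>> jog_arm:
  plan: "0 0 -0.83 0 0 0 1; 0 0 -0.83 0 0 0 1; 0 0 -0.82 0 0 0 1; 0 0 -0.83 0 0 0 1; -0.94 0.09 0 0 0 -0.13 1; -0.95 0.08 0 0 0 -0.13 1; -0.94 0.06 0 0 0 -0.13 1; -0.95 0.05 0 0 0 -0.13 1; -0.94 0.02 0 0 0 -0.13 1; -0.95 0.01 0 0 0 -0.13 1"

```text
time_s: 36.5
tcp_pos: [0.4622, 0.1593, 0.1308]
ee_rot: [[-0.151, -0.988, 0.0], [-0.988, 0.151, 0.0], [-0.0, -0.0, -1.0]]
wrist_force: [-0.0, 0.8, -2.0]
gripper_width: 0.366
gripper_force: 30.0
```

>>> jog_arm:
  plan: "-0.95 -0.01 0 0 0 -0.14 1; -0.95 -0.02 0 0 0 -0.13 1; -0.94 -0.05 0 0 0 -0.13 1; -0.95 -0.06 0 0 0 -0.13 1; -0.94 -0.08 0 0 0 -0.13 1; 0 0 0.72 0 0 0 1; 0 0 0.72 0 0 0 1; 0 0 0.72 0 0 0 1; 0 0 0.72 0 0 0 1; 0 0 0.72 0 0 0 1"

```text
time_s: 37.5
tcp_pos: [0.4813, 0.2752, 0.0401]
ee_rot: [[-0.061, -0.998, 0.0], [-0.998, 0.061, 0.0], [-0.0, -0.0, -1.0]]
wrist_force: [0.6, 0.2, 0.0]
gripper_width: 0.368
gripper_force: 30.0
```

>>> jog_arm:
  plan: "0 0 0 0 0 0 0; 0 0 0 0 0 0 0; 0 0 0 0 0 0 0; 0 0 -0.9 0 0 0 -0.1; 0 0 -0.9 0 0 0 -0.1; 0 0 -0.9 0 0 0 -0.1; 0 0 -0.9 0 0 0 -0.1; 0 0 0 0 0 0 -0.1; 0 0 0 0 0 0 -0.1; 0 0 0 0 0 0 -0.1"

```text
time_s: 38.5
tcp_pos: [0.4811, 0.275, 0.1302]
ee_rot: [[-0.061, -0.998, -0.001], [-0.998, 0.061, -0.0], [0.0, 0.001, -1.0]]
wrist_force: [-0.2, 0.6, 0.2]
gripper_width: 0.55
gripper_force: 0.0
```

```bash
python3 - <<'E'
from h import *
look("top7")
plan((.55,.12,.13,5,-.1,0),(.683,-.021,.09,12,-.1,0),(.683,-.021,.008,12,-.1,4),(.683,-.021,.008,12,1,6),(.683,-.021,.14,12,1,0),(.538,.3586,.14,-3.5,1,0),(.538,.3586,.048,-3.5,1,5))
E
```

```text
0.743 -0.166  53x2 an37 top0.037 n80
0.683 -0.021  12x127 an11 top0.033 n257
0.395 -0.202  12x76 an4 top0.033 n157
tcp [0.481  0.2749 0.1298] yaw 356.5 w 47.7 t 38.55
0.86 -0.45 0 0 0 -0.15 -0.1; 0.87 -0.43 0 0 0 -0.15 -0.1; 0.88 -0.41 0 0 0 -0.15 -0.1; 0.88 -0.39 0 0 0 -0.16 -0.1; 0.9 -0.37 0 0 0 -0.15 -0.1; 0.9 -0.36 -0.01 0 0 -0.15 -0.1; 0.91 -0.33 0 0 0 -0.15 -0.1; 0.68 -0.53 0.18 0 0 -0.1 -0.1; 0.68 -0.53 0.18 0 0 -0.09 -0.1; 0.69 -0.52 0.17 0 0 -0.1 -0.1
0.69 -0.5 0.18 0 0 -0.1 -0.1; 0.71 -0.5 0.18 0 0 -0.1 -0.1; 0.71 -0.49 0.18 0 0 -0.09 -0.1; 0.71 -0.47 0.18 0 0 -0.1 -0.1; 0.73 -0.47 0.18 0 0 -0.1 -0.1; 0.73 -0.46 0.17 0 0 -0.1 -0.1; 0 0 0.82 0 0 0 -0.1; 0 0 0.82 0 0 0 -0.1; 0 0 0.82 0 0 0 -0.1; 0 0 0.82 0 0 0 -0.1
0 0 0 0 0 0 1; 0 0 0 0 0 0 1; 0 0 0 0 0 0 1; 0 0 0 0 0 0 1; 0 0 0 0 0 0 1; 0 0 0 0 0 0 1; 0 0 -0.88 0 0 0 1; 0 0 -0.88 0 0 0 1; 0 0 -0.88 0 0 0 1; 0 0 -0.88 0 0 0 1
0 0 -0.88 0 0 0 1; 0 0 -0.88 0 0 0 1; -0.94 0.15 0 0 0 0.11 1; -0.95 0.16 0 0 0 0.12 1; -0.94 0.18 0 0 0 0.11 1; -0.93 0.19 0 0 0 0.12 1; -0.94 0.21 0 0 0 0.11 1; -0.93 0.22 0 0 0 0.12 1; -0.92 0.24 0 0 0 0.11 1; -0.93 0.25 0 0 0 0.11 1
-0.91 0.27 0 0 0 0.12 1; -0.92 0.28 0 0 0 0.11 1; -0.91 0.29 0 0 0 0.12 1; -0.9 0.31 0 0 0 0.11 1; -0.9 0.33 0 0 0 0.11 1; -0.9 0.34 0 0 0 0.12 1; -0.89 0.35 0 0 0 0.11 1; -0.88 0.37 0 0 0 0.12 1; -0.88 0.38 0 0 0 0.11 1; 0 0 0.74 0 0 0 1
0 0 0.73 0 0 0 1; 0 0 0.74 0 0 0 1; 0 0 0.74 0 0 0 1; 0 0 0.73 0 0 0 1; 0 0 0 0 0 0 1; 0 0 0 0 0 0 1; 0 0 0 0 0 0 1; 0 0 0 0 0 0 1; 0 0 0 0 0 0 1; 0 0 0 0 0 0 1
```

>>> jog_arm:
  plan: "0.86 -0.45 0 0 0 -0.15 -0.1; 0.87 -0.43 0 0 0 -0.15 -0.1; 0.88 -0.41 0 0 0 -0.15 -0.1; 0.88 -0.39 0 0 0 -0.16 -0.1; 0.9 -0.37 0 0 0 -0.15 -0.1; 0.9 -0.36 -0.01 0 0 -0.15 -0.1; 0.91 -0.33 0 0 0 -0.15 -0.1; 0.68 -0.53 0.18 0 0 -0.1 -0.1; 0.68 -0.53 0.18 0 0 -0.09 -0.1; 0.69 -0.52 0.17 0 0 -0.1 -0.1"

```text
time_s: 39.55
tcp_pos: [0.595, 0.0724, 0.1162]
ee_rot: [[0.128, -0.992, -0.002], [-0.992, -0.128, -0.001], [0.0, 0.002, -1.0]]
wrist_force: [0.2, 0.2, -0.1]
gripper_width: 0.551
gripper_force: 0.0
```

>>> jog_arm:
  plan: "0.69 -0.5 0.18 0 0 -0.1 -0.1; 0.71 -0.5 0.18 0 0 -0.1 -0.1; 0.71 -0.49 0.18 0 0 -0.09 -0.1; 0.71 -0.47 0.18 0 0 -0.1 -0.1; 0.73 -0.47 0.18 0 0 -0.1 -0.1; 0.73 -0.46 0.17 0 0 -0.1 -0.1; 0 0 0.82 0 0 0 -0.1; 0 0 0.82 0 0 0 -0.1; 0 0 0.82 0 0 0 -0.1; 0 0 0.82 0 0 0 -0.1"

```text
time_s: 40.55
tcp_pos: [0.6828, -0.0209, 0.0066]
ee_rot: [[0.208, -0.978, -0.002], [-0.978, -0.208, -0.0], [-0.0, 0.002, -1.0]]
wrist_force: [0.3, 0.2, 0.8]
gripper_width: 0.555
gripper_force: 0.0
```

>>> jog_arm:
  plan: "0 0 0 0 0 0 1; 0 0 0 0 0 0 1; 0 0 0 0 0 0 1; 0 0 0 0 0 0 1; 0 0 0 0 0 0 1; 0 0 0 0 0 0 1; 0 0 -0.88 0 0 0 1; 0 0 -0.88 0 0 0 1; 0 0 -0.88 0 0 0 1; 0 0 -0.88 0 0 0 1"

```text
time_s: 41.55
tcp_pos: [0.6832, -0.0206, 0.0975]
ee_rot: [[0.209, -0.978, -0.001], [-0.978, -0.209, 0.0], [-0.0, 0.001, -1.0]]
wrist_force: [-0.4, -0.2, -1.2]
gripper_width: 0.132
gripper_force: 29.8
```

>>> jog_arm:
  plan: "0 0 -0.88 0 0 0 1; 0 0 -0.88 0 0 0 1; -0.94 0.15 0 0 0 0.11 1; -0.95 0.16 0 0 0 0.12 1; -0.94 0.18 0 0 0 0.11 1; -0.93 0.19 0 0 0 0.12 1; -0.94 0.21 0 0 0 0.11 1; -0.93 0.22 0 0 0 0.12 1; -0.92 0.24 0 0 0 0.11 1; -0.93 0.25 0 0 0 0.11 1"

```text
time_s: 42.55
tcp_pos: [0.6145, 0.1589, 0.1407]
ee_rot: [[0.082, -0.997, -0.0], [-0.997, -0.082, 0.0], [-0.0, 0.0, -1.0]]
wrist_force: [0.1, 0.1, -0.6]
gripper_width: 0.132
gripper_force: 29.8
```

>>> jog_arm:
  plan: "-0.91 0.27 0 0 0 0.12 1; -0.92 0.28 0 0 0 0.11 1; -0.91 0.29 0 0 0 0.12 1; -0.9 0.31 0 0 0 0.11 1; -0.9 0.33 0 0 0 0.11 1; -0.9 0.34 0 0 0 0.12 1; -0.89 0.35 0 0 0 0.11 1; -0.88 0.37 0 0 0 0.12 1; -0.88 0.38 0 0 0 0.11 1; 0 0 0 0 0 0 1"

```text
time_s: 43.55
tcp_pos: [0.5372, 0.3615, 0.1406]
ee_rot: [[-0.058, -0.998, -0.0], [-0.998, 0.058, 0.001], [-0.001, 0.0, -1.0]]
wrist_force: [0.3, 0.1, -1.4]
gripper_width: 0.136
gripper_force: 29.8
```

>>> jog_arm:
  plan: "0 0 0.74 0 0 0 1; 0 0 0.74 0 0 0 1; 0 0 0.74 0 0 0 1; 0 0 0.74 0 0 0 1; 0 0 0.72 0 0 0 1; 0 0 0 0 0 0 1; 0 0 0 0 0 0 1; 0 0 0 0 0 0 0.3; 0 0 0 0 0 0 0.3; 0 0 0 0 0 0 0.3"

```text
time_s: 44.55
tcp_pos: [0.5389, 0.3596, 0.0501]
ee_rot: [[-0.061, -0.998, 0.002], [-0.998, 0.061, 0.002], [-0.002, -0.002, -1.0]]
wrist_force: [-0.2, -0.5, 0.1]
gripper_width: 0.309
gripper_force: 0.0
```

>>> jog_arm:
  plan: "0 0 -0.9 0 0 0 0.3; 0 0 -0.9 0 0 0 0.3; 0 0 -0.9 0 0 0 0.3; 0 0 -0.9 0 0 0 0.3; 1 0 0 0 0 0 -0.1; 1 0 0 0 0 0 -0.1; 1 0 0 0 0 0 -0.1; 1 0 0 0 0 0 -0.1; 1 0 0 0 0 0 -0.1; 0 0 0 0 0 0 -0.1"

```text
time_s: 45.55
tcp_pos: [0.5303, 0.2319, 0.1396]
ee_rot: [[-0.063, -0.998, -0.0], [-0.998, 0.063, 0.0], [-0.0, 0.0, -1.0]]
wrist_force: [1.4, 0.6, -0.1]
gripper_width: 0.546
gripper_force: 0.0
```

>>> jog_arm:
  plan: "1 0 0 0 0 0 -0.1; 1 0 0 0 0 0 -0.1; 1 0 0 0 0 0 -0.1; 1 0 0 0 0 0 -0.1; 1 0 0 0 0 0 -0.1; 1 0 0 0 0 0 -0.1; 0 0 0 0 0 0 -0.1; 0 0 0 0 0 0 -0.1; 0 0 0 0 0 0 -0.1; 0 0 0 0 0 0 -0.1"

```text
time_s: 46.55
tcp_pos: [0.522, 0.0856, 0.1389]
ee_rot: [[-0.059, -0.998, 0.0], [-0.998, 0.059, 0.0], [-0.0, -0.0, -1.0]]
wrist_force: [0.2, 0.5, -0.7]
gripper_width: 0.55
gripper_force: 0.0
```

```bash
python3 - <<'E'
from h import *
a,d=snap("top","top8")
for b in blobs(a,d,box=(.3,.8,-.33,.17),mina=60): print("%.3f %.3f  %.0fx%.0f an%.0f top%.3f n%d"%b[:7])
cv2.imwrite("pics/c8.png",cv2.resize(a[150:330,140:460],(800,450),interpolation=2)[:,:,::-1])
# handle2 grasp 33 mm towards +y from its middle (.396,-.227), axis at 95 deg
plan((.393,-.194,.10,5,-.1,0),(.393,-.194,.008,5,-.1,4),(.393,-.194,.008,5,1,6),(.393,-.194,.14,5,1,0),(.484,.395,.14,-3.5,1,0))
E
```

```text
0.743 -0.166  52x3 an38 top0.037 n76
0.544 -0.239  144x3 an4 top0.042 n98
0.396 -0.228  12x127 an4 top0.033 n257
tcp [0.5219 0.0856 0.1388] yaw 356.6 w 47.9 t 46.6
0.88 0.34 0.12 0 0 -0.08 -0.1; 0.88 0.36 0.12 0 0 -0.08 -0.1; 0.87 0.36 0.12 0 0 -0.08 -0.1; 0.87 0.38 0.12 0 0 -0.08 -0.1; 0.87 0.38 0.12 0 0 -0.08 -0.1; 0.86 0.4 0.12 0 0 -0.08 -0.1; 0.86 0.4 0.12 0 0 -0.09 -0.1; 0.85 0.41 0.12 0 0 -0.08 -0.1; 0.85 0.43 0.12 0 0 -0.08 -0.1; 0.84 0.43 0.11 0 0 -0.08 -0.1
0.84 0.44 0.12 0 0 -0.08 -0.1; 0.83 0.45 0.12 0 0 -0.08 -0.1; 0.83 0.46 0.12 0 0 -0.08 -0.1; 0 0 0.92 0 0 0 -0.1; 0 0 0.92 0 0 0 -0.1; 0 0 0.92 0 0 0 -0.1; 0 0 0.92 0 0 0 -0.1; 0 0 0 0 0 0 1; 0 0 0 0 0 0 1; 0 0 0 0 0 0 1
0 0 0 0 0 0 1; 0 0 0 0 0 0 1; 0 0 0 0 0 0 1; 0 0 -0.88 0 0 0 1; 0 0 -0.88 0 0 0 1; 0 0 -0.88 0 0 0 1; 0 0 -0.88 0 0 0 1; 0 0 -0.88 0 0 0 1; 0 0 -0.88 0 0 0 1; -0.93 -0.23 0 0 0 0.04 1
-0.92 -0.22 0 0 0 0.04 1; -0.93 -0.22 0 0 0 0.05 1; -0.93 -0.21 0 0 0 0.04 1; -0.93 -0.2 0 0 0 0.04 1; -0.94 -0.2 0 0 0 0.04 1; -0.93 -0.19 0 0 0 0.05 1; -0.93 -0.19 0 0 0 0.04 1; -0.94 -0.19 0 0 0 0.04 1; -0.94 -0.17 0 0 0 0.04 1; -0.94 -0.17 0 0 0 0.05 1
-0.93 -0.17 0 0 0 0.04 1; -0.94 -0.16 0 0 0 0.04 1; -0.95 -0.16 0 0 0 0.04 1; -0.94 -0.15 0 0 0 0.05 1; -0.94 -0.14 0 0 0 0.04 1; -0.94 -0.14 0 0 0 0.04 1; -0.95 -0.13 0 0 0 0.04 1; -0.94 -0.13 0 0 0 0.05 1; -0.95 -0.12 0 0 0 0.04 1; -0.94 -0.11 0 0 0 0.04 1
-0.95 -0.12 0 0 0 0.04 1; -0.95 -0.1 0 0 0 0.05 1; -0.95 -0.1 0 0 0 0.04 1; -0.95 -0.09 0 0 0 0.04 1; 0 0 0 0 0 0 1; 0 0 0 0 0 0 1; 0 0 0 0 0 0 1; 0 0 0 0 0 0 1; 0 0 0 0 0 0 1; 0 0 0 0 0 0 1
```

View pics/c8.png

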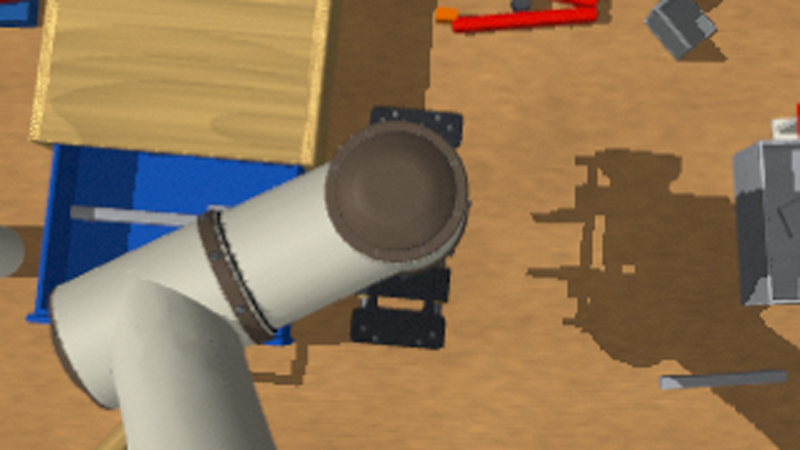

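>>> jog_arm:
  plan: "0.88 0.34 0.12 0 0 -0.08 -0.1; 0.88 0.36 0.12 0 0 -0.08 -0.1; 0.87 0.36 0.12 0 0 -0.08 -0.1; 0.87 0.38 0.12 0 0 -0.08 -0.1; 0.87 0.38 0.12 0 0 -0.08 -0.1; 0.86 0.4 0.12 0 0 -0.08 -0.1; 0.86 0.4 0.12 0 0 -0.09 -0.1; 0.85 0.41 0.12 0 0 -0.08 -0.1; 0.85 0.43 0.12 0 0 -0.08 -0.1; 0.84 0.43 0.11 0 0 -0.08 -0.1"

```text
time_s: 47.6
tcp_pos: [0.4222, -0.1306, 0.109]
ee_rot: [[0.054, -0.999, 0.0], [-0.999, -0.054, -0.0], [0.0, -0.0, -1.0]]
wrist_force: [0.7, 0.0, 0.6]
gripper_width: 0.551
gripper_force: 0.0
```

>>> jog_arm:
  plan: "0.84 0.44 0.12 0 0 -0.08 -0.1; 0.83 0.45 0.12 0 0 -0.08 -0.1; 0.83 0.46 0.12 0 0 -0.08 -0.1; 0 0 0.92 0 0 0 -0.1; 0 0 0.92 0 0 0 -0.1; 0 0 0.92 0 0 0 -0.1; 0 0 0.92 0 0 0 -0.1; 0 0 0 0 0 0 1; 0 0 0 0 0 0 1; 0 0 0 0 0 0 1"

```text
time_s: 48.6
tcp_pos: [0.3937, -0.1947, 0.0091]
ee_rot: [[0.087, -0.996, 0.002], [-0.996, -0.087, -0.0], [0.001, -0.002, -1.0]]
wrist_force: [0.1, 0.7, 0.2]
gripper_width: 0.361
gripper_force: 0.0
```

>>> jog_arm:
  plan: "0 0 0 0 0 0 1; 0 0 0 0 0 0 1; 0 0 0 0 0 0 1; 0 0 -0.88 0 0 0 1; 0 0 -0.88 0 0 0 1; 0 0 -0.88 0 0 0 1; 0 0 -0.88 0 0 0 1; 0 0 -0.88 0 0 0 1; 0 0 -0.88 0 0 0 1; -0.93 -0.23 0 0 0 0.04 1"

```text
time_s: 49.6
tcp_pos: [0.398, -0.1722, 0.1429]
ee_rot: [[0.078, -0.997, 0.006], [-0.997, -0.078, -0.001], [0.002, -0.006, -1.0]]
wrist_force: [0.5, -0.0, -0.6]
gripper_width: 0.133
gripper_force: 29.5
```

>>> jog_arm:
  plan: "-0.92 -0.22 0 0 0 0.04 1; -0.93 -0.22 0 0 0 0.05 1; -0.93 -0.21 0 0 0 0.04 1; -0.93 -0.2 0 0 0 0.04 1; -0.94 -0.2 0 0 0 0.04 1; -0.93 -0.19 0 0 0 0.05 1; -0.93 -0.19 0 0 0 0.04 1; -0.94 -0.19 0 0 0 0.04 1; -0.94 -0.17 0 0 0 0.04 1; -0.94 -0.17 0 0 0 0.05 1"

```text
time_s: 50.6
tcp_pos: [0.4323, 0.0653, 0.14]
ee_rot: [[0.02, -1.0, -0.0], [-1.0, -0.02, 0.0], [-0.0, 0.0, -1.0]]
wrist_force: [0.9, 0.9, -1.3]
gripper_width: 0.132
gripper_force: 29.5
```

>>> jog_arm:
  plan: "-0.93 -0.17 0 0 0 0.04 1; -0.94 -0.16 0 0 0 0.04 1; -0.95 -0.16 0 0 0 0.04 1; -0.94 -0.15 0 0 0 0.05 1; -0.94 -0.14 0 0 0 0.04 1; -0.94 -0.14 0 0 0 0.04 1; -0.95 -0.13 0 0 0 0.04 1; -0.94 -0.13 0 0 0 0.05 1; -0.95 -0.12 0 0 0 0.04 1; -0.94 -0.11 0 0 0 0.04 1"

```text
time_s: 51.6
tcp_pos: [0.469, 0.3004, 0.1397]
ee_rot: [[-0.039, -0.999, -0.001], [-0.999, 0.039, -0.0], [0.0, 0.001, -1.0]]
wrist_force: [0.1, 0.0, -0.7]
gripper_width: 0.133
gripper_force: 29.5
```

>>> jog_arm:
  plan: "-0.95 -0.12 0 0 0 0.04 1; -0.95 -0.1 0 0 0 0.05 1; -0.95 -0.1 0 0 0 0.04 1; -0.95 -0.09 0 0 0 0.04 1; 0 0 0 0 0 0 1; 0 0 0 0 0 0 1; 0 0 0 0 0 0 1; 0 0 0 0 0 0 1; 0 0 0 0 0 0 1; 0 0 0 0 0 0 1"

```text
time_s: 52.6
tcp_pos: [0.4842, 0.3938, 0.1403]
ee_rot: [[-0.062, -0.998, 0.0], [-0.998, 0.062, 0.0], [-0.0, -0.0, -1.0]]
wrist_force: [0.5, 1.3, -1.0]
gripper_width: 0.134
gripper_force: 29.5
```

```bash
python3 - <<'E'
from h import *
s,d=snap("scene","scene9"); cv2.imwrite("pics/c9.png",cv2.resize(s[130:330,240:500],(780,600),interpolation=2)[:,:,::-1])
print(r.sense()["tcp_pos"])
E
```

```text
[0.48416549 0.39390198 0.14025017]
```

View pics/c9.png

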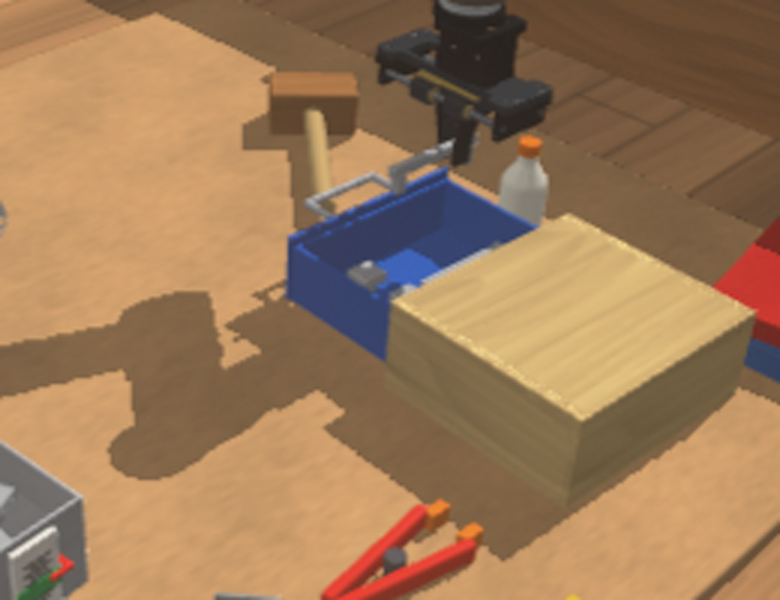

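The held handle is level above the tray, which contains the knobs and the first handle. The pointer is in the green.

>>> jog_arm:
  plan: "0 0 0.8 0 0 0 1; 0 0 0.8 0 0 0 1; 0 0 0.8 0 0 0 1; 0 0 0.8 0 0 0 1; 0 0 0.8 0 0 0 1; 0 0 0 0 0 0 1; 0 0 0 0 0 0 1; 0 0 0 0 0 0 0.3; 0 0 0 0 0 0 0.3; 0 0 0 0 0 0 0.3"

```text
time_s: 53.65
tcp_pos: [0.4846, 0.3948, 0.0414]
ee_rot: [[-0.062, -0.998, 0.002], [-0.998, 0.062, 0.002], [-0.002, -0.001, -1.0]]
wrist_force: [0.6, 0.2, -0.5]
gripper_width: 0.306
gripper_force: 0.0
```

>>> jog_arm:
  plan: "0 0 -0.9 0 0 0 0.3; 0 0 -0.9 0 0 0 0.3; 0 0 -0.9 0 0 0 0.3; 0 0 -0.9 0 0 0 0.3; 1 0.4 0 0 0 0 0.3; 1 0.4 0 0 0 0 0.3; 1 0.4 0 0 0 0 0.3; 1 0.4 0 0 0 0 0.3; 1 0.4 0 0 0 0 0.3; 1 0.4 0 0 0 0 0.3"

```text
time_s: 54.65
tcp_pos: [0.4146, 0.2474, 0.1308]
ee_rot: [[-0.062, -0.998, 0.001], [-0.998, 0.062, 0.001], [-0.001, -0.001, -1.0]]
wrist_force: [0.8, -0.0, 0.2]
gripper_width: 0.349
gripper_force: 0.0
```

>>> jog_arm:
  plan: "1 0.4 0 0 0 0 0.3; 1 0.4 0 0 0 0 0.3; 1 0 0 0 0 0 0.3; 1 0 0 0 0 0 0.3; 1 0 0 0 0 0 0.3; 1 0 0 0 0 0 0.3; 1 0 0 0 0 0 0.3; 1 0 0 0 0 0 0.3; 0 0 0 0 0 0 0.3; 0 0 0 0 0 0 0.3"

```text
time_s: 55.65
tcp_pos: [0.383, 0.0498, 0.1307]
ee_rot: [[-0.063, -0.998, 0.002], [-0.998, 0.063, 0.001], [-0.001, -0.002, -1.0]]
wrist_force: [-0.1, 0.7, 0.1]
gripper_width: 0.353
gripper_force: 0.0
```

```bash
python3 - <<'E'
from h import *
a,d=snap("top","top10"); cv2.imwrite("pics/c10.png",cv2.resize(a[100:300,120:440],(800,500),interpolation=2)[:,:,::-1])
P=cloud("top",d); m=(P[...,0]>.36)&(P[...,0]<.6)&(P[...,1]>.19)&(P[...,1]<.45)
print("max z in tray",np.percentile(P[m][:,2],99.5)); 
g=cv2.cvtColor(a,cv2.COLOR_RGB2HSV); m=(P[...,2]>.075)&(P[...,2]<.1)&(g[...,1]<60)&(P[...,1]>.25)&(P[...,1]<.4)&(P[...,0]>.34)&(P[...,0]<.43)
R=cv2.minAreaRect(P[m][:,:2].astype(np.float32)); print("pull",R,cv2.boxPoints(R).round(3).tolist())
print(r.sense()["tcp_pos"])
E
```

```text
max z in tray 0.10567172531309944
pull ((0.4026105999946594, 0.3239702582359314), (0.1104355901479721, 0.04984300956130028), 86.3108139038086) [[0.37400001287460327, 0.27000001072883606], [0.42399999499320984, 0.2669999897480011], [0.4309999942779541, 0.37700000405311584], [0.38100001215934753, 0.38100001215934753]]
[0.38312699 0.05020951 0.13063677]
```

View pics/c10.png

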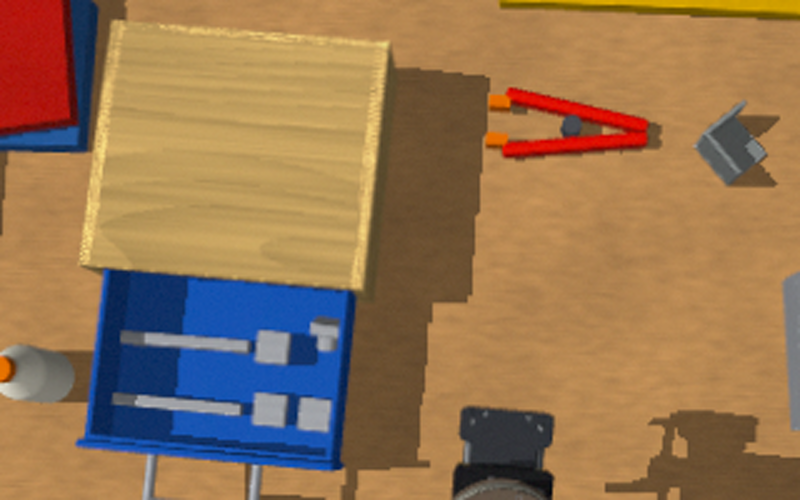

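Both handles and the four knobs lie inside the blue tray. Next I'll push it shut by the pull.

```bash
python3 - <<'E'
from h import *
e=.169
plan((.3825,.325,.13,-3.5,-.1,0),(.3825,.325,.066,-3.5,-.1,4),(.3825,.325,.066,-3.5,1,6),(.3825+.998*e,.325-.061*e,.066,-3.5,1,16))
E
```

```text
tcp [0.3831 0.0502 0.1306] yaw 356.4 w 30.2 t 55.7
-0.91 0.06 0 0 0 0 -0.1; -0.92 0.06 0 0 0 0 -0.1; -0.91 0.06 0.01 0 0 0 -0.1; -0.92 0.06 0 0 0 0 -0.1; -0.91 0.05 0 0 0 0 -0.1; -0.91 0.06 0 0 0 0 -0.1; -0.92 0.06 0 0 0 0 -0.1; -0.91 0.06 0.01 0 0 0 -0.1; -0.92 0.06 0 0 0 -0.01 -0.1; -0.91 0.06 0 0 0 0 -0.1
-0.91 0.06 0 0 0 0 -0.1; -0.92 0.05 0.01 0 0 0 -0.1; 0 0 0.64 0 0 0 -0.1; 0 0 0.64 0 0 0 -0.1; 0 0 0.64 0 0 0 -0.1; 0 0 0.64 0 0 0 -0.1; 0 0 0 0 0 0 1; 0 0 0 0 0 0 1; 0 0 0 0 0 0 1; 0 0 0 0 0 0 1
0 0 0 0 0 0 1; 0 0 0 0 0 0 1; 0 -0.42 0 0 0 0 1; 0 -0.42 0 0 0 0 1; 0 -0.43 0 0 0 0 1; 0 -0.42 0 0 0 0 1; 0 -0.42 0 0 0 0 1; 0 -0.42 0 0 0 0 1; 0 -0.43 0 0 0 0 1; 0 -0.42 0 0 0 0 1
0 -0.42 0 0 0 0 1; 0 -0.42 0 0 0 0 1; 0 -0.42 0 0 0 0 1; 0 -0.43 0 0 0 0 1; 0 -0.42 0 0 0 0 1; 0 -0.42 0 0 0 0 1; 0 -0.42 0 0 0 0 1; 0 -0.43 0 0 0 0 1; 0 0 0 0 0 0 1; 0 0 0 0 0 0 1
```

>>> jog_arm:
  plan: "-0.91 0.06 0 0 0 0 -0.1; -0.92 0.06 0 0 0 0 -0.1; -0.91 0.06 0.01 0 0 0 -0.1; -0.92 0.06 0 0 0 0 -0.1; -0.91 0.05 0 0 0 0 -0.1; -0.91 0.06 0 0 0 0 -0.1; -0.92 0.06 0 0 0 0 -0.1; -0.91 0.06 0.01 0 0 0 -0.1; -0.92 0.06 0 0 0 -0.01 -0.1; -0.91 0.06 0 0 0 0 -0.1"

```text
time_s: 56.7
tcp_pos: [0.3817, 0.281, 0.1297]
ee_rot: [[-0.059, -0.998, 0.0], [-0.998, 0.059, 0.0], [-0.001, -0.0, -1.0]]
wrist_force: [-0.7, 1.0, 0.0]
gripper_width: 0.549
gripper_force: 0.0
```

>>> jog_arm:
  plan: "-0.91 0.06 0 0 0 0 -0.1; -0.92 0.05 0.01 0 0 0 -0.1; 0 0 0.64 0 0 0 -0.1; 0 0 0.64 0 0 0 -0.1; 0 0 0.64 0 0 0 -0.1; 0 0 0.64 0 0 0 -0.1; 0 0 0 0 0 0 1; 0 0 0 0 0 0 1; 0 0 0 0 0 0 1; 0 0 0 0 0 0 1"

```text
time_s: 57.7
tcp_pos: [0.3823, 0.3254, 0.0662]
ee_rot: [[-0.06, -0.998, 0.001], [-0.998, 0.06, 0.002], [-0.002, -0.001, -1.0]]
wrist_force: [0.0, -0.0, 0.2]
gripper_width: 0.272
gripper_force: 0.0
```

>>> jog_arm:
  plan: "0 0 0 0 0 0 1; 0 0 0 0 0 0 1; 0 -0.42 0 0 0 0 1; 0 -0.42 0 0 0 0 1; 0 -0.43 0 0 0 0 1; 0 -0.42 0 0 0 0 1; 0 -0.42 0 0 0 0 1; 0 -0.42 0 0 0 0 1; 0 -0.43 0 0 0 0 1; 0 -0.42 0 0 0 0 1"

```text
time_s: 58.7
tcp_pos: [0.468, 0.3196, 0.0659]
ee_rot: [[-0.061, -0.998, 0.001], [-0.998, 0.061, 0.001], [-0.001, -0.001, -1.0]]
wrist_force: [-1.5, -0.1, 4.6]
gripper_width: 0.1
gripper_force: 30.0
```

>>> jog_arm:
  plan: "0 -0.42 0 0 0 0 1; 0 -0.42 0 0 0 0 1; 0 -0.42 0 0 0 0 1; 0 -0.43 0 0 0 0 1; 0 -0.42 0 0 0 0 1; 0 -0.42 0 0 0 0 1; 0 -0.42 0 0 0 0 1; 0 -0.33 0 0 0 0 1; 0 0 0 0 0 0 1; 0 0 0 0 0 0 1"

```text
time_s: 59.7
tcp_pos: [0.5498, 0.3146, 0.0659]
ee_rot: [[-0.061, -0.998, 0.002], [-0.998, 0.061, 0.001], [-0.001, -0.002, -1.0]]
wrist_force: [1.7, -0.3, 5.3]
gripper_width: 0.102
gripper_force: 30.0
```

>>> jog_arm:
  plan: "0 -0.02 0 0 0 0 1; 0 -0.02 0 0 0 0 1; 0 -0.02 0 0 0 0 1; 0 -0.02 0 0 0 0 1; 0 -0.02 0 0 0 0 1; 0 -0.02 0 0 0 0 1; 0 -0.02 0 0 0 0 1; 0 0 0 0 0 0 1; 0 0 0 0 0 0 1; 0 0 0 0 0 0 1"

```text
time_s: 60.7
tcp_pos: [0.5513, 0.3145, 0.0659]
ee_rot: [[-0.06, -0.998, -0.0], [-0.998, 0.06, 0.0], [-0.0, 0.0, -1.0]]
wrist_force: [-1.0, -0.0, 6.7]
gripper_width: 0.104
gripper_force: 30.0
```

>>> jog_arm:
  plan: "0 -0.02 0 0 0 0 1; 0 -0.02 0 0 0 0 1; 0 -0.02 0 0 0 0 1; 0 -0.02 0 0 0 0 1; 0 -0.02 0 0 0 0 1; 0 -0.02 0 0 0 0 1; 0 -0.02 0 0 0 0 1; 0 -0.02 0 0 0 0 1; 0 0 0 0 0 0 1; 0 0 0 0 0 0 1"

```text
time_s: 61.7
tcp_pos: [0.5526, 0.3143, 0.0659]
ee_rot: [[-0.06, -0.998, -0.005], [-0.998, 0.06, -0.001], [0.001, 0.005, -1.0]]
wrist_force: [-9.1, 1.8, 10.0]
gripper_width: 0.098
gripper_force: 30.0
```

>>> jog_arm:
  plan: "0 -0.03 0 0 0 0 1; 0 -0.03 0 0 0 0 1; 0 0 0 0 0 0 1; 0 0 0 0 0 0 1; 0 0 0 0 0 0 -0.2; 0 0 0 0 0 0 -0.2; 0 0 0 0 0 0 -0.2; 0 0 0 0 0 0 -0.2; 0 0 -0.8 0 0 0 -0.2; 0 0 -0.8 0 0 0 -0.2"

```text
time_s: 62.7
tcp_pos: [0.5568, 0.3132, 0.1044]
ee_rot: [[-0.061, -0.998, -0.002], [-0.998, 0.061, -0.002], [0.002, 0.002, -1.0]]
wrist_force: [0.3, -0.1, 1.3]
gripper_width: 0.547
gripper_force: 0.0
```

>>> jog_arm:
  plan: "0 0.3 -0.9 0 0 0 -0.2; 0 0.9 -0.9 0 0 0 -0.2; 1 0.3 -0.5 0 0 0 -0.2; 1 0.3 0 0 0 0 -0.2; 1 0.3 0 0 0 0 -0.2; 1 0.3 0 0 0 0 -0.2; 1 0.3 0 0 0 0 -0.2; 1 0.3 0 0 0 0 -0.2; 1 0 0 0 0 0 -0.2; 0 0 0 0 0 0 -0.2"

```text
time_s: 63.7
tcp_pos: [0.4707, 0.1414, 0.1625]
ee_rot: [[-0.064, -0.998, -0.001], [-0.998, 0.064, -0.001], [0.001, 0.001, -1.0]]
wrist_force: [0.6, 0.4, -0.1]
gripper_width: 0.604
gripper_force: 0.0
```

>>> jog_arm:
  plan: "1 0 0 0 0 0 -0.2; 1 0 0 0 0 0 -0.2; 1 0 0 0 0 0 -0.2; 1 0 0 0 0 0 -0.2; 0 0 0 0 0 0 -0.2; 0 0 0 0 0 0 -0.2; 0 0 0 0 0 0 -0.2; 0 0 0 0 0 0 -0.2; 0 0 0 0 0 0 -0.2; 0 0 0 0 0 0 -0.2"

```text
time_s: 64.7
tcp_pos: [0.4657, 0.0445, 0.1628]
ee_rot: [[-0.06, -0.998, -0.0], [-0.998, 0.06, 0.0], [-0.0, 0.0, -1.0]]
wrist_force: [0.7, -0.9, 0.4]
gripper_width: 0.596
gripper_force: 0.0
```

```bash
python3 - <<'E'
from h import *
a,d=snap("top","top11"); s,ds=snap("scene","scene11"); P=cloud("top",d); g=cv2.cvtColor(a,cv2.COLOR_RGB2HSV); z=P[...,2]
m=(z>.075)&(z<.1)&(g[...,1]<60)&(P[...,1]>.24)&(P[...,1]<.39)&(P[...,0]>.48)&(P[...,0]<.6)
R=cv2.minAreaRect(P[m][:,:2].astype(np.float32)); print("pull",cv2.boxPoints(R).round(3).tolist())
m=(g[...,0]>100)&(g[...,0]<130)&(g[...,1]>120)&(P[...,1]>.15)&(P[...,1]<.46)&(P[...,0]<.64)&(z>.05)
R=cv2.minAreaRect(P[m][:,:2].astype(np.float32)); print("blue",m.sum(),cv2.boxPoints(R).round(3).tolist())
reg=(P[...,1]<-.26)&(P[...,1]>-.38)&(P[...,0]>.48)&(P[...,0]<.62); f=z[reg]; f=f[(f>.06)&(f<.09)]; print("floor",np.median(f),len(f))
Q=cloud("scene",ds); b=s.astype(int); box=np.zeros((480,640),bool); box[290:350,235:275]=1
for n,m in (("g",box&(b[...,1]>b[...,0]+25)&(b[...,1]>b[...,2]+25)),("r",box&(b[...,0]>b[...,1]+90)&(b[...,0]>b[...,2]+90))): print(n,np.median(Q[m],0).round(4))
cv2.imwrite("pics/c11.png",np.vstack([cv2.resize(a[100:320,100:540],(600,300),interpolation=2),cv2.resize(s[150:370,150:510],(600,300),interpolation=2)])[:,:,::-1])
print(r.sense()["tcp_pos"])
E
```

```text
pull [[0.5440000295639038, 0.24400000274181366], [0.593999981880188, 0.24199999868869781], [0.6010000109672546, 0.36899998784065247], [0.5509999990463257, 0.3720000088214874]]
blue 160 [[0.5889999866485596, 0.1940000057220459], [0.5920000076293945, 0.1940000057220459], [0.6039999723434448, 0.4259999990463257], [0.6010000109672546, 0.4259999990463257]]
floor 0.07938146214352315 2295
g [ 0.6584 -0.3148  0.1   ]
r [ 0.659  -0.2844  0.1061]
[0.46567778 0.04434061 0.16277907]
```

View pics/c11.png

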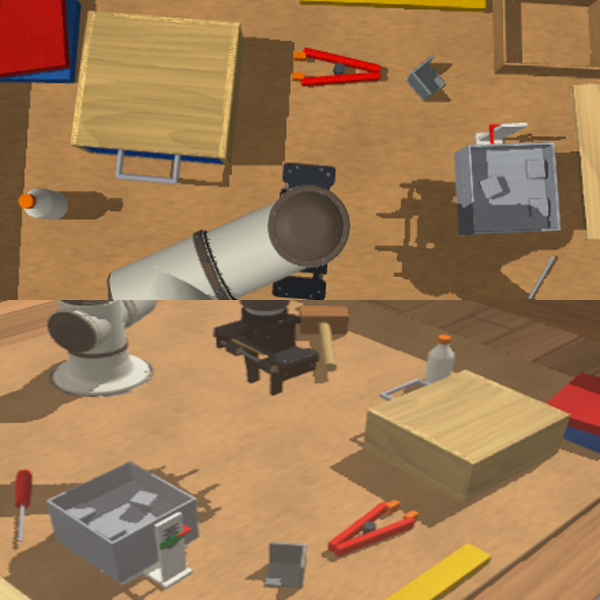

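The tray sits flush in the unit, nothing is left on the board, and the pointer is in the green.

```bash
python3 -c "
from station import r
print(r.finish_job())"
```

```text
the job is handed in; nothing more can be done
None
```

I handed the job in at about 65 s. Three knobs are in the pan with the pointer in the green band (about 24.5 mm, 2 to 3 mm inside its upper edge). The other four knobs and both handles are in the tray, and the tray is pushed shut.

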